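# Find the ballasted wagon and close up the test row

## Robot

A 7-joint arm with a two-finger parallel gripper is mounted at the origin on the work surface. World frame = base frame: x ahead of the robot, y to its left, z up, the work surface at z = 0. Lengths are in mm, angles in rad, forces in N, time in s.
With the tool pointing down it reaches from about 425 to 875 mm from the base axis. Payload 4.7 kg.
Tool frame: the origin (TCP) lies between the finger pads; the fingertips stand 25 mm ahead of it and the grasp point (between the pads) lies 6 mm ahead of it; z points along the fingers, y is the direction in which the jaws open and shut (so a half turn about z gives the same grasp; the last joint's range is limited). The gripper opens to 85 mm and grips with 20 to 120 N. Pads are 22 mm wide; open, the fingers measure 114 mm over their backs; the gripper's body (76 mm by 85 mm) begins 54 mm behind the grasp point. The pads swing forward as they close: fully open they stand 13 mm farther back than shut.
Start: joints at [-1.266, 0.321, -0.07, 1.45, 0.023, 1.371, -0.057], TCP at [186.392, 622.72, 256.349] pointing down, gripper open.
Joint ranges: [-2.86, 2.86], [-0.3, 2.09], [-1.38, 1.24], [0.06, 2.45], [-1.56, 4.7], [0.09, 2.05], [-2.69, 2.69]. Speed limits (rad/s): [2.57, 2.57, 3.14, 3.14, 3.14, 3.14, 3.14].

## Interface

Orientations are given as a unit quaternion [x, y, z, w].
In Python, from plant import monitor, vision, job gives the robot as it stands.
- The arm moves only by the shell command python3 -m handwheel 'ROWS' [FORCE]. ROWS is JSON, a list of rows, each a list of 3 entries, a list of its own where there are three numbers: the shift along the tool's x, y, z normalised to -1 to 1, where 1 is 120 mm, then the turn about the tool's z normalised to -1 to 1, where 1 is 1.5 rad, then the gripper command: -1 is shut, 1 is fully open, values between are in proportion. A call has exactly 8 rows; each row is the pose to reach, as a shift and turn from the pose measured when the call began, along the tool's axes at that moment; what a row does not reach only later rows make up. A row lasts 1/12 s, in which the tool goes at most 41.7 mm and 7.16 degrees, less where a joint would pass 70% of its speed; a pose out of reach is approached as far as the arm can. A call with a number of a shift or a turn outside -1 to 1 is refused whole. A call with a gripper value outside its range is refused whole. The fingers move at their own pace and stop on an object; FORCE is the grip in N (left out, the last holds). Time passes only in rows, so rows that repeat a pose let the fingers close, or fill a call up. It gives the time, the measured TCP pose, the force and the opening at its end, in the units of the state.
- monitor.get_obs(): the state, without advancing time (a new reading comes with each control period).
- vision.snapshot(name): name is "scene" or "top"; returns a dict with "image" (400x640x3 uint8, red, green, blue), "intrinsics" (3x3 intrinsics, pixels), "dist" ([k1, k2, p1, p2, k3] as OpenCV has them; the pictures are not rectified), "pose" (4x4, takes a point from camera to world coordinates). Camera axes: x right, y down, z forward; pixel columns grow to the right and rows downward; lengths in mm; the calibration is good to about 2 mm. A picture is of the moment at which its call begins. There is no depth.
- job.hand_in(): hands the job in, once; it reports no verdict.
The state is a dict: "t": time; "qpos": joint angles; "joint_velocities": joint speeds; "effort": joint torques, N m; "ee_pos": TCP position; "orientation": TCP orientation; "wrist_force": force on the tool from outside, world axes, zero at the start; "moment": the same for the moment, N m; "width": finger opening in mm.
Only numpy, scipy, OpenCV 4.12 (cv2) and the standard library are available. Lean on these libraries where they do the work, as an engineer would, in place of code of your own. Each camera call takes 0.05 s, during which the arm holds its last target.

## Task

One of the three look-alike wagons standing on the bench still has its ballast inside: find it by its weight, and leave the two light ones standing upright where they were. Lay the heavy one in the channel of the sloping test cradle, below and in line with the wagon already parked there, then gently push both up the slope until the hidden sprung contact under the hood is pressed fully in and you feel the stop. Let go with the two wagons end to end, still resting against the contact, and do not disturb the other things on the bench.

Things in the scene. Friction and masses are not known exactly. Their poses are not given: they have to be found in the camera images.
- wagon_a: One of three look-alike grey closed wagons with white roofs, 100 mm long (x), 36 wide (y), 50 tall; wheels locked, so it slides; both ends alike. Origin at the centre of its underside, z up. Empty about 0.13 kg, with ballast (at its middle) about 0.38 kg; nothing shows which. Grip it across its 36 mm width at mid length.
- wagon_b: One of three look-alike grey closed wagons with white roofs, 100 mm long (x), 36 wide (y), 50 tall; wheels locked, so it slides; both ends alike. Origin at the centre of its underside, z up. Empty about 0.13 kg, with ballast (at its middle) about 0.38 kg; nothing shows which. Grip it across its 36 mm width at mid length.
- wagon_c: One of three look-alike grey closed wagons with white roofs, 100 mm long (x), 36 wide (y), 50 tall; wheels locked, so it slides; both ends alike. Origin at the centre of its underside, z up. Empty about 0.13 kg, with ballast (at its middle) about 0.38 kg; nothing shows which. Grip it across its 36 mm width at mid length.
- parked: A fourth wagon of the same shape and size (100 x 36 x 50 mm, 0.18 kg), already lying in the cradle's channel, its upper end 15 to 30 mm short of the hood's mouth. Origin at the centre of its underside, x up the slope, z square to the slope. It stays put on the slope by friction and takes about 2 to 3 N to push up (a ballasted wagon resting there takes 4 to 6 N).
- cradle: Fixed dark foam slab on four posts, 340 mm long, 110 wide, sloping up 28 degrees towards the robot's left. Origin mid-length on the centre line of its channel's floor, x up the slope, y across, z square to the floor. Channel 46 mm wide between side strips 8 mm high, open above and at the lower end; the foam grips, a wagon left in it stays. To lay a wagon flat in it the gripper leans 28 degrees.
- low_end (a point): Centre of the channel floor at its lower end, 170 mm down the slope from the cradle's origin. The parked wagon's lower end starts 105 to 120 mm up the channel from here, so a wagon fits below it.
- hood_mouth (a point): Centre of the channel floor under the mouth of the bare-metal hood, which covers the upper 105 mm of the cradle (from 65 to 170 mm above its origin). Opening 52 mm wide, 66 mm high over the floor; outside 76 mm wide, roof top 72 mm over the floor.
- contact (a joint): How far the hidden brass contact plate under the hood is pushed in (m): 0 free, 0.008 fully in, at its solid stop. Spring soft: 0.5 N at first, 1.1 N fully in. Pushed by the parked wagon's upper end. Where it stands varies and cannot be seen: its free face is 40 to 80 mm inside the hood's mouth (105 to 145 mm above the cradle's origin).
- loco: Bystander: red locomotive 120 x 32 mm, 45 mm tall. Origin under its centre.
- driver: Bystander: screwdriver lying on the bench.
- mouse: Bystander: black computer mouse 100 x 60 x 34 mm. Origin under its centre.
- brush_pot: Bystander: empty white pot 70 mm wide, 90 mm tall. Origin under its centre.
- oil: Bystander: small bottle 40 mm wide, 90 mm tall. Origin under its centre.
- pliers: Bystander: pliers with red handles, about 130 mm long, lying flat.

How it is judged:
By the outcome, as a careful person would: the job done as asked, in the order asked, and still so for the second after the job is handed in, with the robot touching nothing.
It also fails if it takes over 72 s, if anything falls off the work surface, if the arm or the gripper's body presses on something with over 40 N, if the wrist force passes 120 N, or if a joint passes its speed limit or range.

## Working session

There is one attempt and no reset: what is moved stays moved. The work goes in short steps, Python scripts to look and compute and a shell command to move; the robot and the scene stay as the last step left them, time stands still between calls to the robot, and variables do not carry over. Pictures are saved under pics/ and viewed, and the job is handed in when it is done.

```bash
ls; mkdir -p pics
python3 - <<'E'
from plant import monitor, vision, job
import cv2,json,numpy as np
o=monitor.get_obs();print(o)
for n in("scene","top"):
    s=vision.snapshot(n);cv2.imwrite(f"pics/{n}0.png",s["image"][:,:,::-1])
    np.savez(f"{n}_cal.npz",K=np.array(s["intrinsics"]),d=np.array(s["dist"]),T=np.array(s["pose"]))
    print(n,s["intrinsics"],s["dist"],s["pose"])
E
```

```text
pics
{'t': 0.0, 'qpos': array([-1.26590211,  0.32180971, -0.07012036,  1.45170176,  0.02259888,
        1.37082564, -0.05685956]), 'joint_velocities': array([ 0.00088237,  0.00083426,  0.00053808,  0.0003915 ,  0.00075502,
        0.00088096, -0.00103892]), 'effort': array([-3.02617182e-04, -4.93586183e+01, -3.82444058e-01, -3.14330220e+01,
        1.29819833e-02,  1.13224695e-02, -8.82022306e-06]), 'ee_pos': array([186.24107098, 622.21272208, 255.21894843]), 'orientation': array([ 1.44833248e-01,  9.89455594e-01, -9.73531569e-04, -9.73855424e-05]), 'wrist_force': array([-0.70859842,  0.49076059, -1.00717207]), 'moment': array([ 0.02420852, -0.04188958,  0.02016478]), 'width': 85.52022800745902}
scene [[493.98826772   0.         319.25256404]
 [  0.         493.98826772 197.18669034]
 [  0.           0.           1.        ]] [0.00336641 0.         0.         0.         0.        ] [[-6.14436073e-01  6.04967369e-01 -5.06441304e-01  1.14926334e+03]
 [ 7.88732900e-01  4.86623445e-01 -3.75630185e-01  4.43016712e+02]
 [ 1.92022066e-02 -6.30247654e-01 -7.76156666e-01  1.04041855e+03]
 [ 0.00000000e+00  0.00000000e+00  0.00000000e+00  1.00000000e+00]]
top [[412.01712172   0.         314.46556541]
 [  0.         412.01712172 198.13762965]
 [  0.           0.           1.        ]] [-0.06665606  0.          0.          0.          0.        ] [[ 2.34686145e-02 -9.80592238e-01  1.94648626e-01  3.58567236e+02]
 [-9.99489978e-01 -1.87963305e-02  2.58163094e-02 -1.90508209e+00]
 [-2.16565927e-02 -1.95155224e-01 -9.80533238e-01  1.06357263e+03]
 [ 0.00000000e+00  0.00000000e+00  0.00000000e+00  1.00000000e+00]]
```

View pics/scene0.png

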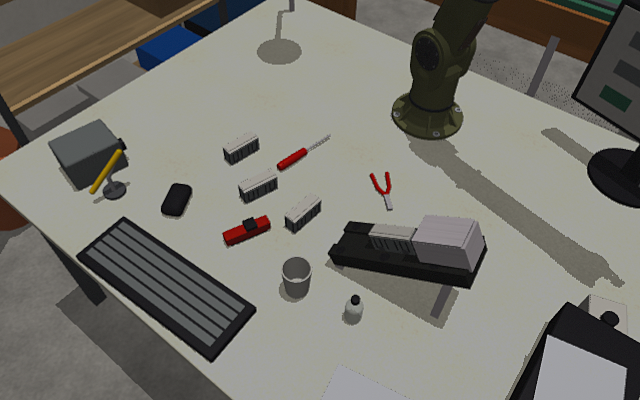

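View pics/top0.png

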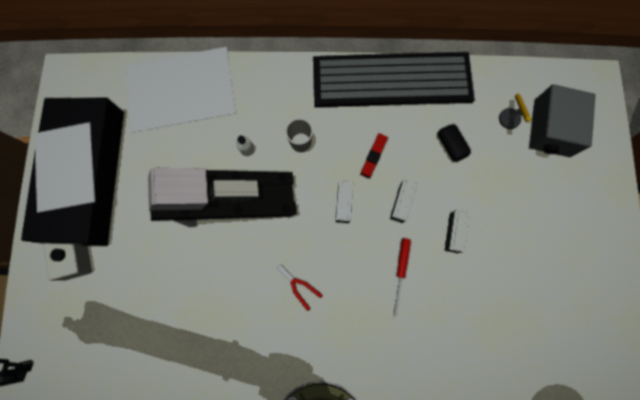

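Run:
```python
import cv2
t=cv2.imread("pics/top0.png");s=cv2.imread("pics/scene0.png")
cv2.imwrite("pics/t_w.png",cv2.resize(t[170:260,325:485],None,fx=5,fy=5,interpolation=cv2.INTER_CUBIC))
cv2.imwrite("pics/t_c.png",cv2.resize(t[155:230,140:305],None,fx=4.8,fy=4.8,interpolation=cv2.INTER_CUBIC))
cv2.imwrite("pics/s_w.png",cv2.resize(s[120:250,210:340],None,fx=4.6,fy=4.6,interpolation=cv2.INTER_CUBIC))
cv2.imwrite("pics/s_c.png",cv2.resize(s[200:320,320:495],None,fx=4.5,fy=4.5,interpolation=cv2.INTER_CUBIC))
```

```text
(no output)
```

View pics/t_w.png

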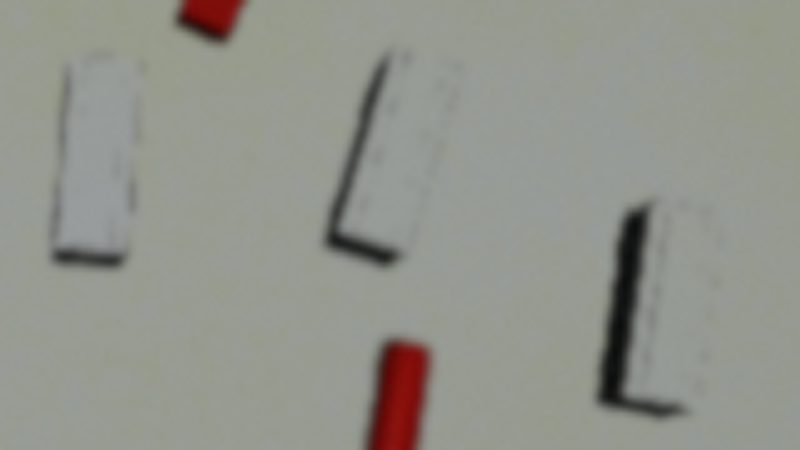

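View pics/t_c.png

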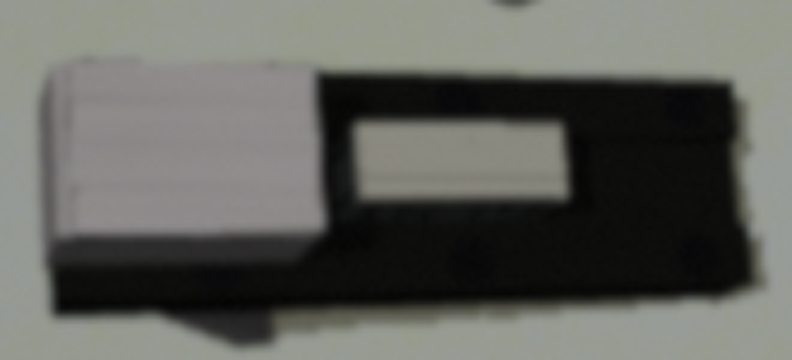

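View pics/s_w.png

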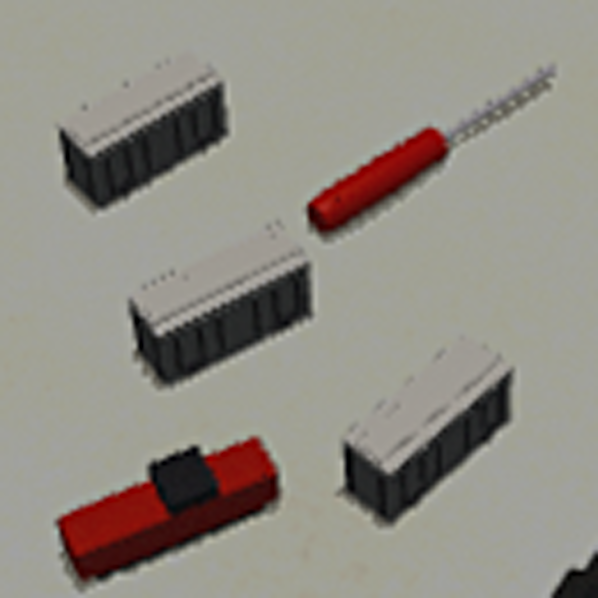

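View pics/s_c.png

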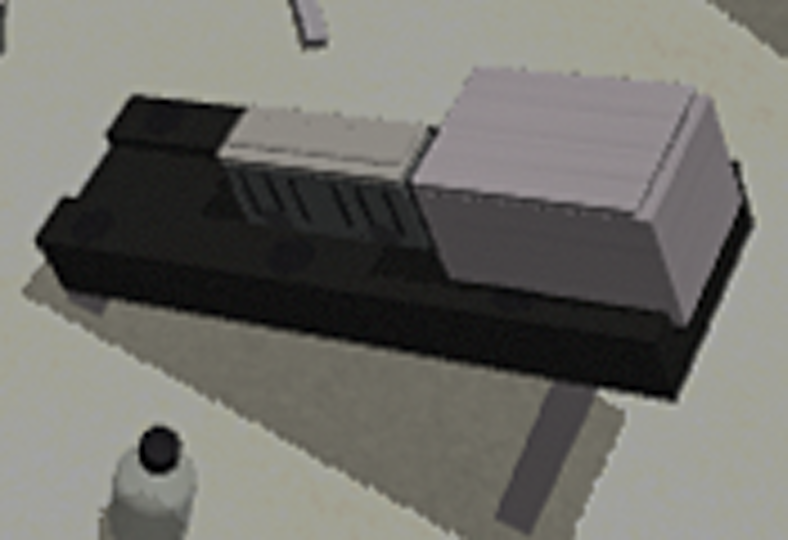

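```bash
cat > h.py <<'E'
import numpy as np,cv2
from scipy.optimize import least_squares
from scipy.spatial.transform import Rotation as R
C={n:np.load(f"{n}_cal.npz") for n in("scene","top")}
def proj(n,P):
    c=C[n];T=np.linalg.inv(c["T"]);return cv2.projectPoints(np.asarray(P,float).reshape(-1,3),cv2.Rodrigues(T[:3,:3])[0],T[:3,3],c["K"],c["d"])[0][:,0]
def px(p,f,ox,oy): p=np.asarray(p,float);return (p+.5)/f-.5+[ox,oy]
WC=np.array([[50,18,50],[50,-18,50],[-50,-18,50],[-50,18,50]],float)
def wag(p,z=0): return R.from_euler('z',p[2]).apply(WC)+[p[0],p[1],z]
def frame(yaw,pitch=28): # x up slope
    return R.from_euler('ZY',[yaw,-np.radians(pitch)])
E
cat > fit.py <<'E'
from h import *
tw=lambda p:px(p,5,325,170); sw=lambda p:px(p,4.6,210,120)
W={1:([(68,62),(140,62),(127,257),(55,250)],[(387,470),(347,437),(470,340),(512,372)]),
2:([(392,55),(463,68),(403,250),(335,235)],[(155,332),(132,300),(280,228),(307,257)]),
3:([(650,205),(715,212),(690,405),(625,398)],[(95,152),(62,127),(190,57),(222,78)])}
for k,(a,b) in W.items():
    f=lambda p:np.r_[(proj("top",wag(p))-tw(a)).ravel(),(proj("scene",wag(p))-sw(b)).ravel()]
    r=least_squares(f,[550,0,0]);print(k,r.x.round(3),np.abs(r.fun).max().round(2))
    for i,(nm,q) in enumerate((("top",tw(a)),("scene",sw(b)))):
        g=lambda p:(proj(nm,wag(p))-q).ravel();print("  ",nm,least_squares(g,[550,0,0]).x.round(3))
tc=lambda p:px(p,4.8,140,155); sc=lambda p:px(p,4.5,320,200)
tl=[((65,-38,72),(318,70)),((65,38,72),(326,236)),((-170,-55,8),(732,83)),((170,-38,72),(50,65))]
sl=[((65,-38,72),(415,183)),((65,38,72),(475,68)),((170,38,72),(705,98)),((170,-38,72),(648,222)),((-170,55,8),(136,95)),((-170,-55,8),(38,240)),((-170,23,8),(108,133)),((-170,-23,8),(70,200))]
tp=[((-50,-18,50),(567,122)),((-50,18,50),(570,199)),((50,-18,50),(352,122)),((50,18,50),(358,200))]
spk=[((-50,-18,50),(222,155)),((-50,18,50),(245,107))]
def f(p):
    Rr=frame(p[3]);o=p[:3];out=[]
    for n,l,c in(("top",tl,tc),("scene",sl,sc)):
        out.append(proj(n,Rr.apply([a for a,b in l])+o)-c([b for a,b in l]))
    for n,l,c in(("top",tp,tc),("scene",spk,sc)):
        out.append(proj(n,Rr.apply([np.array(a)+[p[4],0,0] for a,b in l])+o)-c([b for a,b in l]))
    return np.concatenate(out).ravel()
r=least_squares(f,[560,200,120,np.pi/2,0],loss='soft_l1');print("cradle",r.x.round(3));print(f(r.x).reshape(-1,2).round(1).tolist())
E
python3 fit.py
```

```text
1 [ 5.54278e+02 -4.89010e+01 -7.50000e-02] 1.33
   top [ 5.53999e+02 -4.95810e+01 -5.40000e-02]
   scene [ 5.54894e+02 -4.78750e+01 -1.03000e-01]
2 [ 5.59872e+02 -2.00094e+02 -3.06000e-01] 1.44
   top [ 5.59790e+02 -2.00189e+02 -3.08000e-01]
   scene [ 5.60035e+02 -1.99909e+02 -3.02000e-01]
3 [ 4.84521e+02 -3.33321e+02 -1.61000e-01] 1.39
   top [ 4.85250e+02 -3.33681e+02 -1.61000e-01]
   scene [ 4.83404e+02 -3.33164e+02 -1.61000e-01]
cradle [551.238 230.997 125.284   1.703 -10.594]
[[-2.2, -0.4], [-1.9, -0.4], [-1.0, -0.0], [2.1, -0.6], [-0.1, 0.4], [1.2, 0.0], [-1.2, -2.2], [-2.0, -1.8], [0.1, 0.3], [-0.0, 0.3], [0.2, 0.9], [-0.5, -0.5], [-1.1, 1.1], [-0.4, 0.2], [0.7, 0.6], [0.4, 0.2], [-1.2, 0.5], [0.9, -0.1]]
```

```bash
cat >> fit.py <<'E'
print("--- w/o rear")
tl=tl[:3];sl=sl[:2]+sl[4:]
for pit in (27,28,29):
    import h
    fr=frame; frame=lambda y,pit=pit:h.frame(y,pit)
    r=least_squares(f,[560,200,120,np.pi/2,0],loss='soft_l1');print(pit,r.cost,r.x.round(3))
    if pit==28: best=r.x;print(f(r.x).reshape(-1,2).round(1).tolist())
p=best;Rr=h.frame(p[3])
def box(n,im,s,x0,x1,y0,y1,z0,z1,col,ox,oy):
    P=np.array([[x,y,z] for x in(x0,x1) for y in(y0,y1) for z in(z0,z1)],float);q=proj(n,Rr.apply(P)+p[:3]);q=(q-[ox,oy]+.5)*s-.5
    for i in range(8):
        for b in(1,2,4):
            j=i^b
            if i<j: cv2.line(im,tuple(map(int,q[i])),tuple(map(int,q[j])),col,1,cv2.LINE_AA)
for n,s,ox,oy,src in(("top",4.8,140,155,"t_c"),("scene",4.5,320,200,"s_c")):
    im=cv2.imread(f"pics/{src}.png")
    box(n,im,s,-170,170,-55,55,-26,8,(0,255,0),ox,oy);box(n,im,s,65,170,-38,38,0,72,(0,0,255),ox,oy)
    box(n,im,s,p[4]-50,p[4]+50,-18,18,0,50,(255,255,0),ox,oy);cv2.imwrite(f"pics/{src}_o.png",im)
E
python3 fit.py|sed -n '/---/,$p'
```

```text
--- w/o rear
27 8.39623555329478 [551.289 229.22  123.694   1.706  -9.2  ]
28 5.674553535873684 [551.252 229.233 124.728   1.703  -8.675]
[[-1.3, -0.4], [-1.0, -0.3], [-0.3, 0.1], [-0.9, 0.1], [0.4, -0.2], [-0.4, 0.1], [-0.6, -0.0], [-0.4, 0.6], [-1.1, -0.8], [-1.1, 1.2], [-0.4, 0.3], [0.7, 0.6], [0.4, 0.3], [-1.1, 0.4], [0.9, -0.2]]
29 6.323801966110237 [551.286 229.141 125.921   1.7    -8.058]
```

View pics/t_c_o.png

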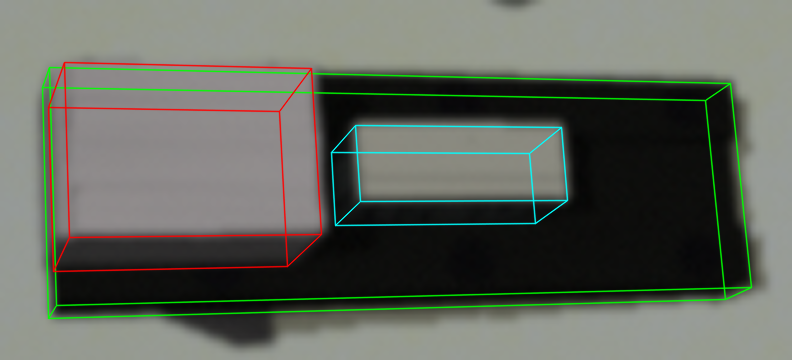

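View pics/s_c_o.png

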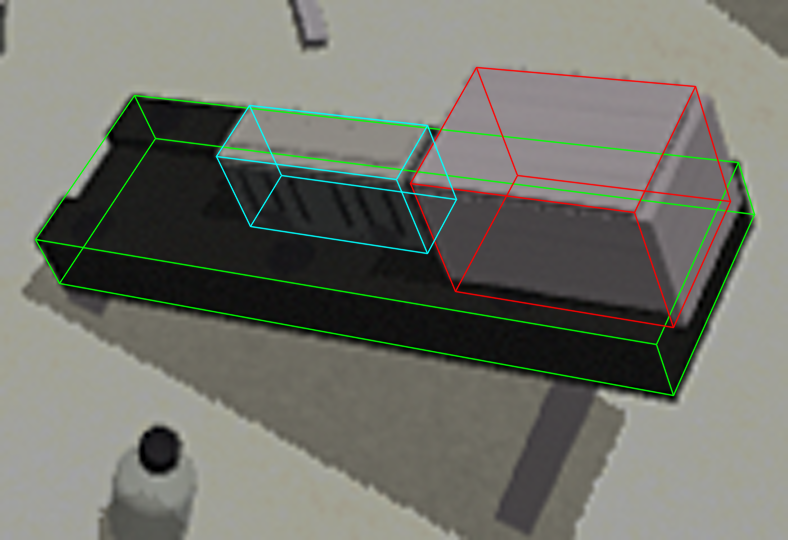

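```bash
cat > g.py <<'E'
# usage: g.py x y z jawyaw_deg  (TCP target) -> normalised shift & turn from present pose
import sys,numpy as np
from plant import monitor
from scipy.spatial.transform import Rotation as R
o=monitor.get_obs();Rt=R.from_quat(o["orientation"]);M=Rt.as_matrix()
jaw=np.degrees(np.arctan2(M[1,1],M[0,1]))
print("t",round(o["t"],2),"pos",o["ee_pos"].round(1),"jaw",round(jaw,1),"tilt",np.degrees(np.arccos(-M[2,2])).round(2),"F",o["wrist_force"].round(2),"w",round(o["width"],1),"q",o["qpos"].round(2))
for a in sys.argv[1:]:
    v=list(map(float,a.split(",")))
    d=Rt.inv().apply(np.array(v[:3])-o["ee_pos"])
    t=0
    if len(v)>3: t=-((v[3]-jaw+90)%180-90)
    print(a,"shift",(d/120).round(3),"turn",(np.radians(t)/1.5).round(3))
E
python3 g.py 554,-49,180,85.7
```

```text
t 0.1 pos [186.3 622.3 255.3] jaw 73.3 tilt 0.1 F [ 0.08  0.26 -0.08] w 85.3 q [-1.27  0.32 -0.07  1.45  0.02  1.37 -0.06]
554,-49,180,85.7 shift [-4.539 -4.48   0.636] turn -0.144
```

```bash
python3 -m handwheel '[[[-0.12,-0.12,0],0,1],[[-0.25,-0.25,0],0,1],[[-0.4,-0.4,0],0,1],[[-0.55,-0.55,0],0,1],[[-0.7,-0.7,0],0,1],[[-0.85,-0.85,0],0,1],[[-1,-1,0],0,1],[[-1,-1,0],0,1]]' 30
python3 -m handwheel '[[[-0.15,-0.15,0],0,1],[[-0.3,-0.3,0],0,1],[[-0.45,-0.45,0],0,1],[[-0.6,-0.6,0],0,1],[[-0.75,-0.75,0],0,1],[[-0.9,-0.9,0],0,1],[[-1,-1,0],0,1],[[-1,-1,0],0,1]]'
python3 g.py 554,-49,180,85.7
```

```text
t: 0.77
ee_pos: [270.9, 468.0, 255.4]
orientation: [0.148, 0.989, -0.002, 0.001]
wrist_force: [0.6, -0.0, -0.5]
width: 85.6
t: 1.43
ee_pos: [352.5, 314.5, 256.1]
orientation: [0.151, 0.988, -0.003, 0.001]
wrist_force: [0.3, -1.2, 1.2]
width: 85.1
t 1.43 pos [352.5 314.5 256.1] jaw 72.6 tilt 0.35 F [ 0.32 -1.23  1.23] w 85.1 q [-0.95 -0.06  0.15  1.88  0.01  1.33  0.47]
554,-49,180,85.7 shift [-2.507 -2.384  0.655] turn -0.153
```

```bash
python3 -m handwheel '[[[-0.12,-0.12,0],0,1],[[-0.25,-0.25,0],0,1],[[-0.4,-0.4,0],0,1],[[-0.55,-0.55,0],0,1],[[-0.7,-0.7,0],0,1],[[-0.85,-0.85,0],0,1],[[-1,-1,0],0,1],[[-1,-1,0],0,1]]' 
python3 -m handwheel '[[[-0.15,-0.15,0],0,1],[[-0.3,-0.3,0],0,1],[[-0.45,-0.45,0],0,1],[[-0.6,-0.6,0],-0.05,1],[[-0.75,-0.75,0.1],-0.1,1],[[-0.9,-0.9,0.2],-0.15,1],[[-1,-1,0.3],-0.15,1],[[-1,-1,0.3],-0.15,1]]'
python3 g.py 554.3,-48.9,120,85.7
```

```text
t: 2.1
ee_pos: [433.1, 159.9, 257.2]
orientation: [0.155, 0.988, -0.004, 0.002]
wrist_force: [0.4, -0.7, 0.6]
width: 85.2
t: 2.77
ee_pos: [510.6, 5.7, 220.3]
orientation: [0.045, 0.999, -0.005, 0.0]
wrist_force: [-0.8, -0.3, 0.5]
width: 85.3
t 2.77 pos [510.6   5.7 220.3] jaw 84.8 tilt 0.6 F [-0.78 -0.35  0.45] w 85.3 q [-0.62  0.04  0.57  1.86 -0.01  1.25  1.43]
554.3,-48.9,120,85.7 shift [-0.403 -0.411  0.84 ] turn -0.01
```

```bash
python3 -m handwheel '[[[-0.12,-0.12,0.1],0,1],[[-0.24,-0.24,0.3],0,1],[[-0.36,-0.36,0.45],0,1],[[-0.4,-0.41,0.6],-0.01,1],[[-0.4,-0.41,0.75],-0.01,1],[[-0.4,-0.41,0.84],-0.01,1],[[-0.4,-0.41,0.84],-0.01,1],[[-0.4,-0.41,0.84],-0.01,1]]'
python3 g.py 554.3,-48.9,42,85.7
python3 - <<'E'
from plant import vision
import cv2
for n,c in(("top",(150,270,300,460)),("scene",(120,250,210,340))):
    s=vision.snapshot(n)["image"][:,:,::-1];cv2.imwrite(f"pics/{n}1.png",cv2.resize(s[c[0]:c[1],c[2]:c[3]],None,fx=4.5,fy=4.5,interpolation=cv2.INTER_CUBIC))
E
```

```text
t: 3.43
ee_pos: [553.8, -47.2, 119.9]
orientation: [0.037, 0.999, -0.005, -0.0]
wrist_force: [0.2, 0.4, -0.6]
width: 85.6
t 3.43 pos [553.8 -47.2 119.9] jaw 85.8 tilt 0.58 F [ 0.17  0.36 -0.61] w 85.6 q [-0.5   0.26  0.61  1.87 -0.16  1.07  1.66]
554.3,-48.9,42,85.7 shift [-0.006 -0.007  0.649] turn 0.001
```

View pics/scene1.png

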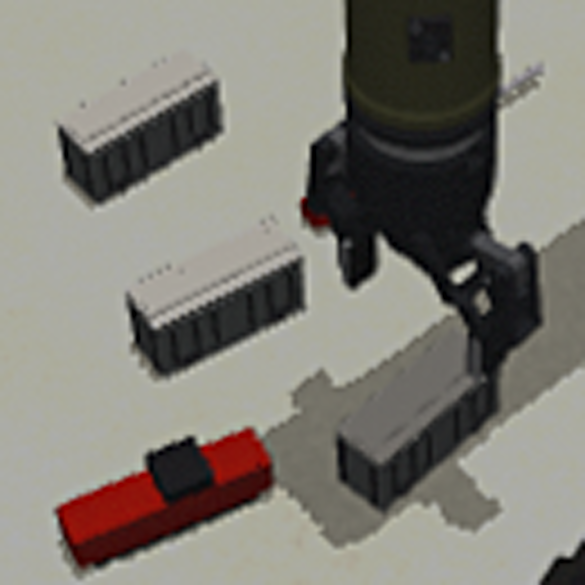

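```bash
python3 -m handwheel '[[[-0.01,-0.01,0.1],0,1],[[-0.01,-0.01,0.25],0,1],[[-0.01,-0.01,0.4],0,1],[[-0.01,-0.01,0.52],0,1],[[-0.01,-0.01,0.62],0,1],[[-0.01,-0.01,0.65],0,1],[[-0.01,-0.01,0.65],0,1],[[-0.01,-0.01,0.65],0,1]]'
python3 -m handwheel '[[[0,0,0],0,0.3],[[0,0,0],0,0],[[0,0,0],0,-0.3],[[0,0,0],0,-1],[[0,0,0],0,-1],[[0,0,0],0,-1],[[0,0,0],0,-1],[[0,0,0],0,-1]]' 30
python3 g.py 
python3 -m handwheel '[[[0,0,0],0,-1],[[0,0,-0.08],0,-1],[[0,0,-0.16],0,-1],[[0,0,-0.25],0,-1],[[0,0,-0.25],0,-1],[[0,0,-0.25],0,-1],[[0,0,-0.25],0,-1],[[0,0,-0.25],0,-1]]'
python3 g.py; python3 -c "
from plant import monitor
for i in range(3): o=monitor.get_obs();print(o['t'],o['wrist_force'],o['effort'])"
```

```text
t: 4.2
ee_pos: [556.5, -49.9, 43.7]
orientation: [0.037, 0.999, -0.005, 0.001]
wrist_force: [0.3, -0.5, 0.9]
width: 85.3
t: 4.87
ee_pos: [557.0, -49.6, 44.3]
orientation: [0.037, 0.999, -0.005, 0.002]
wrist_force: [0.1, 0.3, 5.8]
width: 35.7
t 4.87 pos [557.  -49.6  44.3] jaw 85.8 tilt 0.57 F [0.07 0.34 5.78] w 35.7 q [-0.46  0.37  0.58  1.92 -0.24  0.92  1.73]
t: 5.53
ee_pos: [556.5, -49.3, 74.0]
orientation: [0.037, 0.999, -0.005, 0.002]
wrist_force: [-0.5, 0.1, -0.7]
width: 35.8
t 5.53 pos [556.5 -49.3  74. ] jaw 85.8 tilt 0.56 F [-0.51  0.09 -0.72] w 35.8 q [-0.48  0.33  0.59  1.9  -0.21  0.98  1.7 ]
5.5333 [-0.51451349  0.09300595 -0.72416904] [ 4.96111839e-03 -3.90921557e+01  5.92722058e+00 -2.68467414e+01
  5.09152282e-02 -3.94687825e-02 -3.05592266e-05]
5.5333 [-0.51451349  0.09300595 -0.72416904] [ 4.96111839e-03 -3.90921557e+01  5.92722058e+00 -2.68467414e+01
  5.09152282e-02 -3.94687825e-02 -3.05592266e-05]
5.5333 [-0.51451349  0.09300595 -0.72416904] [ 4.96111839e-03 -3.90921557e+01  5.92722058e+00 -2.68467414e+01
  5.09152282e-02 -3.94687825e-02 -3.05592266e-05]
```

```bash
cat > wt.py <<'E'
from plant import monitor,vision
import numpy as np,sys
f=[];m=[]
for i in range(int(sys.argv[1])):
    vision.snapshot("top");o=monitor.get_obs();f.append(o["wrist_force"]);m.append(o["effort"][[1,3]])
f=np.array(f);print(o["t"],f.mean(0).round(2),f.std(0).round(2),np.mean(m,0).round(3),f[:,2].round(1))
E
python3 wt.py 6
```

```text
5.8333 [-0.35  0.29 -1.48] [0.57 0.44 0.53] [-38.869 -26.655] [-0.5 -1.6 -1.6 -1.2 -2.1 -1.9]
```

```bash
python3 -m handwheel '[[[0,0,0.07],0,-1],[[0,0,0.14],0,-1],[[0,0,0.2],0,-1],[[0,0,0.23],0,-1],[[0,0,0.245],0,-1],[[0,0,0.245],0,-1],[[0,0,0.245],0,-1],[[0,0,0.245],0,-1]]'
python3 -m handwheel '[[[0,0,0],0,-0.1],[[0,0,0],0,0],[[0,0,0],0,0.5],[[0,0,0],0,1],[[0,0,0],0,1],[[0,0,0],0,1],[[0,0,-0.2],0,1],[[0,0,-0.4],0,1]]'
python3 g.py 559.9,-200.1,120,72.5
```

```text
t: 6.5
ee_pos: [556.8, -49.7, 44.4]
orientation: [0.037, 0.999, -0.005, 0.002]
wrist_force: [0.1, -0.1, -1.3]
width: 35.3
t: 7.17
ee_pos: [555.2, -49.4, 91.6]
orientation: [0.037, 0.999, -0.005, -0.0]
wrist_force: [-0.4, 0.8, 1.0]
width: 85.3
t 7.17 pos [555.2 -49.4  91.6] jaw 85.7 tilt 0.6 F [-0.39  0.77  0.99] w 85.3 q [-0.49  0.3   0.6   1.89 -0.19  1.01  1.69]
559.9,-200.1,120,72.5 shift [-0.132 -1.252 -0.224] turn 0.154
```

```bash
python3 -m handwheel '[[[0,0,-0.2],0,1],[[-0.02,-0.1,-0.25],0.05,1],[[-0.05,-0.3,-0.25],0.1,1],[[-0.08,-0.5,-0.25],0.15,1],[[-0.1,-0.7,-0.25],0.15,1],[[-0.13,-0.85,-0.25],0.15,1],[[-0.13,-1,-0.25],0.15,1],[[-0.13,-1,-0.25],0.15,1]]'
python3 g.py 557.9,-200.1,42,72.5
```

```text
t: 7.83
ee_pos: [560.9, -174.9, 123.3]
orientation: [0.152, 0.988, -0.007, 0.001]
wrist_force: [-0.3, -0.4, 1.0]
width: 85.6
t 7.83 pos [ 560.9 -174.9  123.3] jaw 72.5 tilt 0.77 F [-0.26 -0.41  0.95] w 85.6 q [-0.34  0.34  0.7   1.79 -0.23  1.09  1.71]
557.9,-200.1,42,72.5 shift [-0.037 -0.199  0.68 ] turn 0.0
```

```bash
python3 -m handwheel '[[[-0.02,-0.2,0],0,1],[[-0.03,-0.2,0.1],0,1],[[-0.03,-0.2,0.25],0,1],[[-0.03,-0.2,0.4],0,1],[[-0.03,-0.2,0.55],0,1],[[-0.03,-0.2,0.65],0,1],[[-0.03,-0.2,0.66],0,1],[[-0.03,-0.2,0.66],0,0.5]]'
python3 -m handwheel '[[[0,0,0],0,0],[[0,0,0],0,-0.2],[[0,0,0],0,-1],[[0,0,0],0,-1],[[0,0,0],0,-1],[[0,0,-0.08],0,-1],[[0,0,-0.16],0,-1],[[0,0,-0.2],0,-1]]' 30
python3 -m handwheel '[[[0,0,-0.05],0,-1],[[0,0,-0.05],0,-1],[[0,0,-0.05],0,-1],[[0,0,-0.05],0,-1],[[0,0,-0.05],0,-1],[[0,0,-0.05],0,-1],[[0,0,-0.05],0,-1],[[0,0,-0.05],0,-1]]' 30
python3 g.py 
python3 wt.py 6
```

```text
t: 8.5
ee_pos: [556.7, -199.4, 43.8]
orientation: [0.152, 0.988, -0.007, -0.0]
wrist_force: [0.2, 0.3, -0.2]
width: 75.6
t: 9.17
ee_pos: [556.7, -199.6, 68.9]
orientation: [0.152, 0.988, -0.007, 0.0]
wrist_force: [0.8, -0.1, -2.8]
width: 35.5
t: 9.83
ee_pos: [556.6, -199.5, 74.6]
orientation: [0.152, 0.988, -0.007, -0.0]
wrist_force: [-0.4, 0.3, -4.1]
width: 35.6
t 9.83 pos [ 556.6 -199.5   74.6] jaw 72.5 tilt 0.81 F [-0.4   0.3  -4.06] w 35.6 q [-0.27  0.41  0.68  1.82 -0.29  1.01  1.79]
10.1333 [ 0.06  0.06 -4.13] [0.37 0.59 0.32] [-42.934 -27.614] [-4.7 -4.4 -3.8 -3.8 -3.9 -4.1]
```

```bash
python3 -m handwheel '[[[0,0,-0.15],0,-1],[[0,0,-0.3],0,-1],[[0,0,-0.45],0,-1],[[0,0,-0.6],0,-1],[[0,0.1,-0.7],0,-1],[[0,0.25,-0.75],0,-1],[[0,0.4,-0.75],0,-1],[[0,0.5,-0.75],0,-1]]'
python3 g.py 568.7,98.4,155,7.6
```

```text
t: 10.8
ee_pos: [575.9, -139.0, 164.7]
orientation: [0.151, 0.988, -0.006, 0.001]
wrist_force: [-0.2, 1.4, -4.4]
width: 35.4
t 10.8 pos [ 575.9 -139.   164.7] jaw 72.6 tilt 0.72 F [-0.18  1.44 -4.38] w 35.4 q [-0.4   0.3   0.7   1.74 -0.2   1.17  1.62]
568.7,98.4,155,7.6 shift [0.649 1.87  0.056] turn 0.756
```

```bash
python3 -m handwheel '[[[0.03,0.1,0],0.05,-1],[[0.09,0.25,0],0.1,-1],[[0.14,0.4,0],0.15,-1],[[0.2,0.55,0],0.2,-1],[[0.25,0.7,0],0.25,-1],[[0.3,0.85,0],0.3,-1],[[0.35,1,0],0.36,-1],[[0.35,1,0],0.4,-1]]'
python3 g.py 568.7,98.4,155,7.6
```

```text
t: 11.47
ee_pos: [571.4, -6.2, 162.2]
orientation: [0.436, 0.9, -0.005, 0.001]
wrist_force: [0.8, 0.5, -3.5]
width: 35.3
t 11.47 pos [571.4  -6.2 162.2] jaw 38.3 tilt 0.56 F [ 0.78  0.52 -3.45] w 35.3 q [-0.67  0.27  0.73  1.79 -0.18  1.16  0.79]
568.7,98.4,155,7.6 shift [0.698 0.523 0.052] turn 0.357
```

```bash
python3 -m handwheel '[[[0.07,0.06,0],0.07,-1],[[0.17,0.12,0],0.14,-1],[[0.28,0.2,0],0.21,-1],[[0.4,0.29,0],0.28,-1],[[0.5,0.37,0],0.33,-1],[[0.6,0.44,0],0.36,-1],[[0.64,0.48,0],0.36,-1],[[0.64,0.48,0],0.36,-1]]'
python3 g.py 568.7,98.4,155,7.6
cat > look.py <<'E'
import sys,cv2
from plant import vision
tag=sys.argv[1]
for n,c,f in(("top",(150,250,140,320),4.4),("scene",(180,320,310,495),4.2)):
    s=vision.snapshot(n)["image"][:,:,::-1];cv2.imwrite(f"pics/{n}_{tag}.png",cv2.resize(cv2.convertScaleAbs(s[c[0]:c[1],c[2]:c[3]],alpha=1.5,beta=10),None,fx=f,fy=f,interpolation=cv2.INTER_CUBIC))
E
python3 look.py a
```

```text
t: 12.13
ee_pos: [568.7, 92.1, 160.8]
orientation: [0.658, 0.753, -0.004, 0.002]
wrist_force: [0.1, -0.2, -4.3]
width: 35.4
t 12.13 pos [568.7  92.1 160.8] jaw 7.7 tilt 0.55 F [ 0.06 -0.24 -4.34] w 35.4 q [-0.87  0.29  0.77  1.78 -0.21  1.16  0.1 ]
568.7,98.4,155,7.6 shift [0.053 0.007 0.048] turn 0.001
```

View pics/top_a.png

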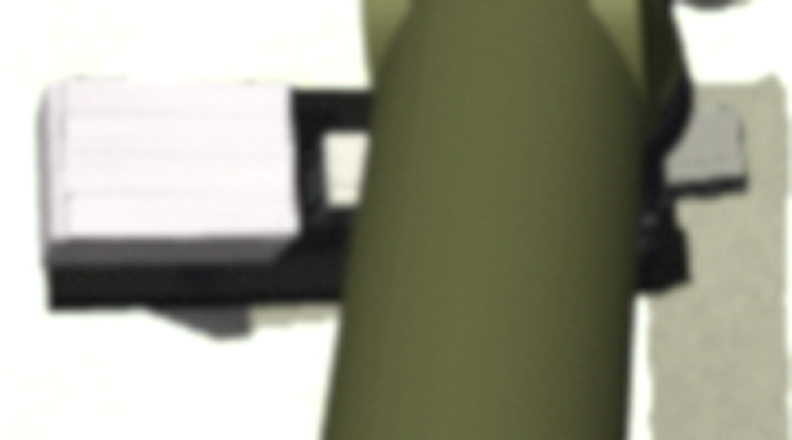

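View pics/scene_a.png

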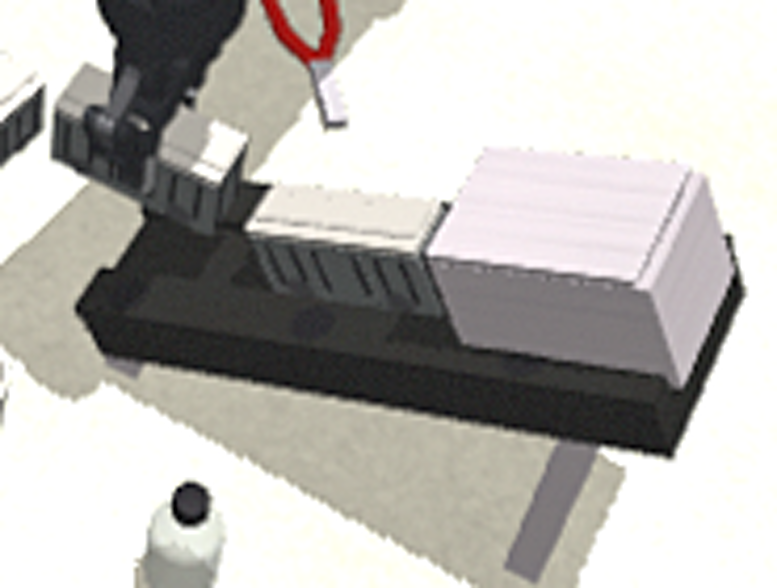

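Run:
```python
from h import *
q=px([(245,131),(217,156),(53,100),(85,65)],4.2,310,180)
# wagon x toward uphill (yaw~97.6): (50,18)->robot side uphill far, (50,-18)->near cam
for z in(115,117,119):
    r=least_squares(lambda p:(proj("scene",wag(p,z))-q).ravel(),[568,92,1.7]);print(z,r.x.round(3),r.fun.round(1))
d=np.array([np.cos(1.703),np.sin(1.703)]);n=np.array([-d[1],d[0]])
print(((r.x[:2]-[551.25,229.2])@d),((r.x[:2]-[551.25,229.2])@n), ((np.array([568.7,92.1])-[551.25,229.2])@n))
```

```text
115 [562.369  80.964   1.76 ] [ 0.7 -1.9  0.9  3.6 -0.5  0.2 -1.1 -2.3]
117 [563.704  81.783   1.76 ] [ 0.8 -1.9  0.9  3.6 -0.6  0.2 -1.1 -2.3]
119 [565.04   82.602   1.759] [ 0.8 -1.9  0.9  3.7 -0.6  0.2 -1.1 -2.4]
-147.13692426542923 5.65513934672533 0.7746437292811541
```

Run:
```python
from h import *
from plant import vision
s=vision.snapshot("scene")["image"][:,:,::-1];s=cv2.convertScaleAbs(s[175:260,310:400],alpha=1.3,beta=10)
im=cv2.resize(s,None,fx=8,fy=8,interpolation=cv2.INTER_CUBIC)
cv2.imwrite("pics/b0.png",im)
c=np.array([568.7,92.1]);d=np.array([np.cos(1.703),np.sin(1.703)])
P=wag([*(c-3*d),1.703],117);B=P-[0,0,50]
a=(proj("scene",P)-[310,175]+.5)*8-.5;b=(proj("scene",B)-[310,175]+.5)*8-.5
for q in(a,b): cv2.polylines(im,[q.astype(int)],True,(0,0,255) if q is a else (0,160,0),1)
cv2.imwrite("pics/b1.png",im)
```

```text
(no output)
```

View pics/b1.png

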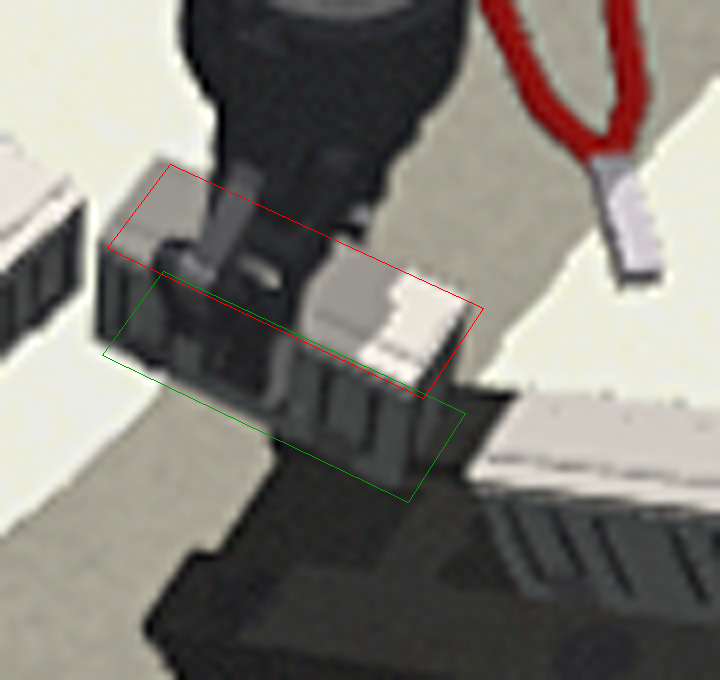

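```bash
python3 -m handwheel '[[[0.02,0,0.03],0,-1],[[0.05,0.01,0.08],0,-1],[[0.07,0.01,0.13],0,-1],[[0.07,0.01,0.18],0,-1],[[0.07,0.01,0.22],0,-1],[[0.07,0.01,0.25],0,-1],[[0.07,0.01,0.25],0,-1],[[0.07,0.01,0.25],0,-1]]' 22
python3 g.py 568.4,100.4,122
python3 -m handwheel '[[[0,0,0.01],0,-1],[[0,0,0.02],0,-1],[[0,0,0.03],0,-1],[[0,0,0.04],0,-1],[[0,0,0.05],0,-1],[[0,0,0.06],0,-1],[[0,0,0.07],0,-1],[[0,0,0.07],0,-1]]' 22
python3 g.py 568.4,100.4,103
python3 look.py c
```

```text
t: 12.95
ee_pos: [568.9, 96.1, 130.9]
orientation: [0.66, 0.751, -0.005, 0.003]
wrist_force: [-0.8, -0.2, -3.2]
width: 35.6
t 12.95 pos [568.9  96.1 130.9] jaw 7.3 tilt 0.65 F [-0.83 -0.17 -3.19] w 35.6 q [-0.86  0.33  0.76  1.81 -0.24  1.11  0.11]
568.4,100.4,122 shift [0.037 0.    0.073] turn 0.0
t: 13.62
ee_pos: [569.0, 96.0, 122.9]
orientation: [0.66, 0.751, -0.005, 0.003]
wrist_force: [-1.0, -1.2, 0.3]
width: 35.8
t 13.62 pos [569.   96.  122.9] jaw 7.3 tilt 0.63 F [-0.95 -1.24  0.25] w 35.8 q [-0.85  0.34  0.75  1.81 -0.24  1.1   0.11]
568.4,100.4,103 shift [ 0.039 -0.     0.166] turn 0.0
```

View pics/scene_c.png

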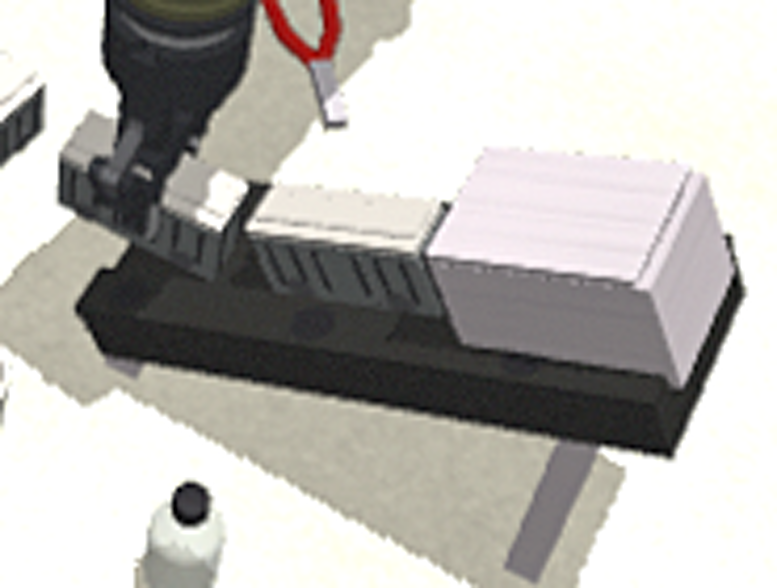

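```bash
python3 -m handwheel '[[[0,0,0.01],0,-1],[[0,0,0.02],0,-1],[[0,0,0.03],0,-1],[[0,0,0.04],0,-1],[[0,0,0.05],0,-1],[[0,0,0.06],0,-1],[[0,0,0.07],0,-1],[[0,0,0.08],0,-1]]' 20
python3 g.py 568.4,100.4,103
python3 look.py d
```

```text
t: 14.38
ee_pos: [570.0, 91.5, 114.9]
orientation: [0.661, 0.75, -0.006, 0.005]
wrist_force: [-3.6, -9.3, 10.0]
width: 35.5
t 14.38 pos [570.   91.5 114.9] jaw 7.2 tilt 0.86 F [-3.6  -9.27 10.  ] w 35.5 q [-0.85  0.35  0.75  1.82 -0.25  1.08  0.12]
568.4,100.4,103 shift [ 0.076 -0.003  0.098] turn 0.0
```

View pics/scene_d.png

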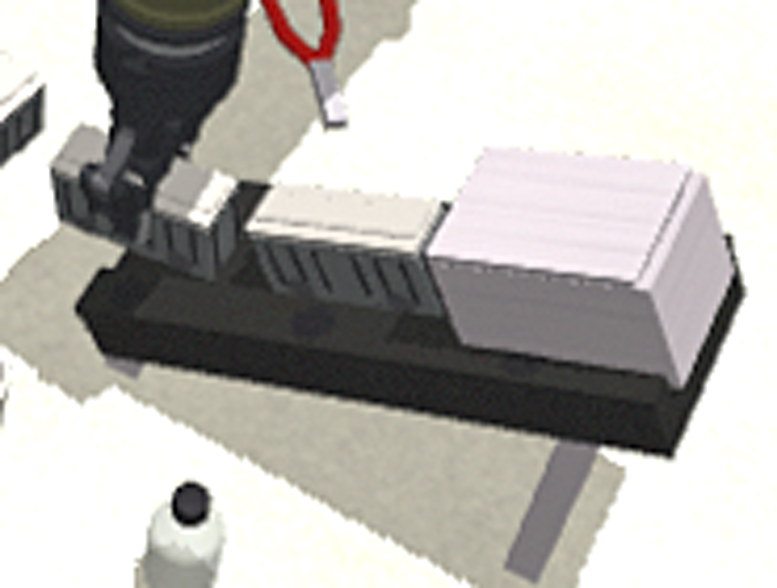

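```bash
python3 -m handwheel '[[[0,0,0.02],0,-1],[[-0.01,0,0.04],0,-1],[[-0.01,0,0.06],0,-1],[[-0.02,0,0.08],0,-1],[[-0.02,0,0.1],0,-1],[[-0.03,0,0.12],0,-1],[[-0.03,0,0.14],0,-1],[[-0.03,0,0.14],0,-1]]' 20
python3 g.py 568.4,100.4,103
python3 look.py e
```

```text
t: 15.15
ee_pos: [571.1, 84.6, 98.5]
orientation: [0.662, 0.749, -0.007, 0.006]
wrist_force: [-2.2, -5.5, 4.6]
width: 35.2
t 15.15 pos [571.1  84.6  98.5] jaw 7.1 tilt 1.04 F [-2.22 -5.49  4.62] w 35.2 q [-0.83  0.37  0.75  1.83 -0.26  1.05  0.14]
568.4,100.4,103 shift [ 0.133 -0.006 -0.04 ] turn 0.0
```

View pics/scene_e.png

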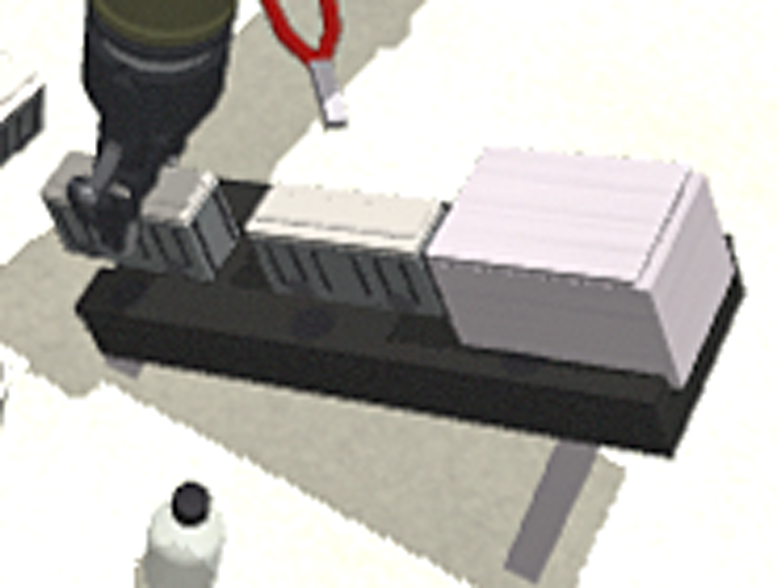

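```bash
python3 -m handwheel '[[[0,0,0.03],0,-1],[[0,0,0.04],0,-1],[[0.03,0,0.025],0,-1],[[0.07,0,0.005],0,-1],[[0.11,0,-0.015],0,-1],[[0.15,0,-0.035],0,-1],[[0.19,0,-0.06],0,-1],[[0.19,0,-0.06],0,-1]]' 20
python3 g.py 568.4,100.4,103
python3 look.py f
```

```text
t: 15.92
ee_pos: [569.8, 103.8, 106.1]
orientation: [0.663, 0.749, -0.007, 0.009]
wrist_force: [1.4, -8.0, 2.6]
width: 35.8
t 15.92 pos [569.8 103.8 106.1] jaw 7.0 tilt 1.34 F [ 1.38 -7.97  2.61] w 35.8 q [-0.87  0.36  0.75  1.83 -0.25  1.06  0.09]
568.4,100.4,103 shift [-0.026 -0.015  0.026] turn 0.0
```

View pics/scene_f.png

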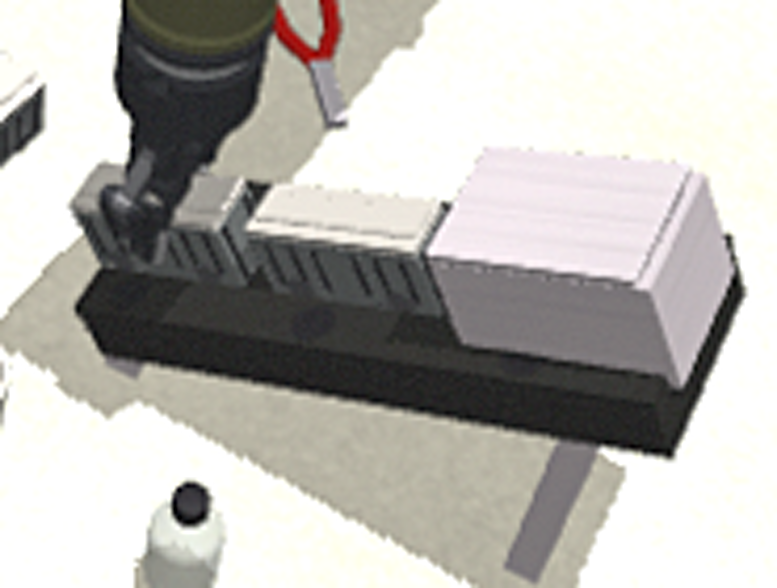

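```bash
python3 -m handwheel '[[[0,0,0],0,0.0],[[0,0,0],0,0.2],[[0,0,0],0,0.2],[[-0.05,0,0.02],0,0.2],[[-0.12,0,0.06],0,0.2],[[-0.19,0,0.09],0,0.2],[[-0.22,0,0.11],0,0.2],[[-0.22,0,0.11],0,0.2]]' 30
python3 g.py
python3 look.py g
```

```text
t: 16.68
ee_pos: [572.6, 75.0, 92.7]
orientation: [0.664, 0.748, -0.008, 0.009]
wrist_force: [-0.9, -1.0, -0.1]
width: 51.0
t 16.68 pos [572.6  75.   92.7] jaw 6.8 tilt 1.35 F [-0.85 -1.03 -0.13] w 51.0 q [-0.82  0.38  0.75  1.84 -0.27  1.04  0.15]
```

View pics/scene_g.png

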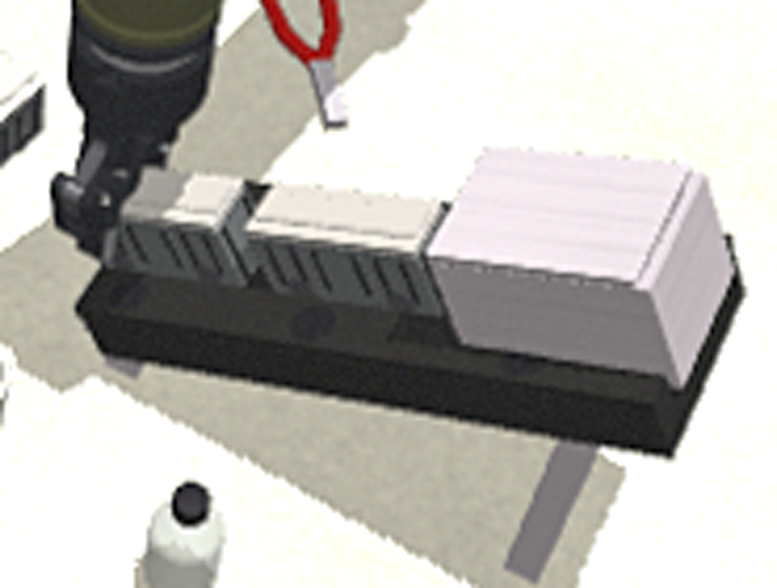

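```bash
python3 -m handwheel '[[[0,0,0],-0.01,0.1],[[0,0,0],-0.01,0],[[0,0,0],-0.01,-1],[[0,0,0],-0.01,-1],[[0,0,0],-0.01,-1],[[0,0,0],-0.01,-1],[[0,0,0],-0.01,-1],[[0,0,0],-0.01,-1]]' 30
python3 g.py
python3 -m handwheel '[[[0.02,0,-0.011],0,-1],[[0.05,0,-0.027],0,-1],[[0.08,0,-0.043],0,-1],[[0.11,0,-0.058],0,-1],[[0.14,0,-0.074],0,-1],[[0.17,0,-0.09],0,-1],[[0.2,0,-0.106],0,-1],[[0.2,0,-0.106],0,-1]]' 30
python3 g.py
```

```text
t: 17.45
ee_pos: [573.2, 77.2, 93.4]
orientation: [0.658, 0.753, -0.007, 0.009]
wrist_force: [1.0, 1.5, 0.5]
width: 36.0
t 17.45 pos [573.2  77.2  93.4] jaw 7.8 tilt 1.28 F [0.97 1.46 0.46] w 36.0 q [-0.82  0.37  0.75  1.84 -0.27  1.04  0.17]
t: 18.12
ee_pos: [569.9, 100.7, 106.0]
orientation: [0.657, 0.753, -0.008, 0.009]
wrist_force: [-0.2, -4.3, 0.1]
width: 35.4
t 18.12 pos [569.9 100.7 106. ] jaw 7.8 tilt 1.36 F [-0.2  -4.29  0.13] w 35.4 q [-0.86  0.36  0.74  1.83 -0.25  1.06  0.11]
```

```bash
python3 -m handwheel '[[[0.02,0,-0.011],0,-1],[[0.05,0,-0.027],0,-1],[[0.08,0,-0.043],0,-1],[[0.1,0,-0.053],0,-1],[[0.12,0,-0.064],0,-1],[[0.14,0,-0.074],0,-1],[[0.16,0,-0.085],0,-1],[[0.18,0,-0.096],0,-1]]' 30
python3 g.py
python3 look.py h
```

```text
t: 18.78
ee_pos: [566.9, 121.2, 117.1]
orientation: [0.658, 0.753, -0.008, 0.01]
wrist_force: [1.9, -6.7, -2.3]
width: 35.7
t 18.78 pos [566.9 121.2 117.1] jaw 7.7 tilt 1.46 F [ 1.93 -6.68 -2.32] w 35.7 q [-0.9   0.35  0.74  1.81 -0.23  1.08  0.06]
```

View pics/scene_h.png

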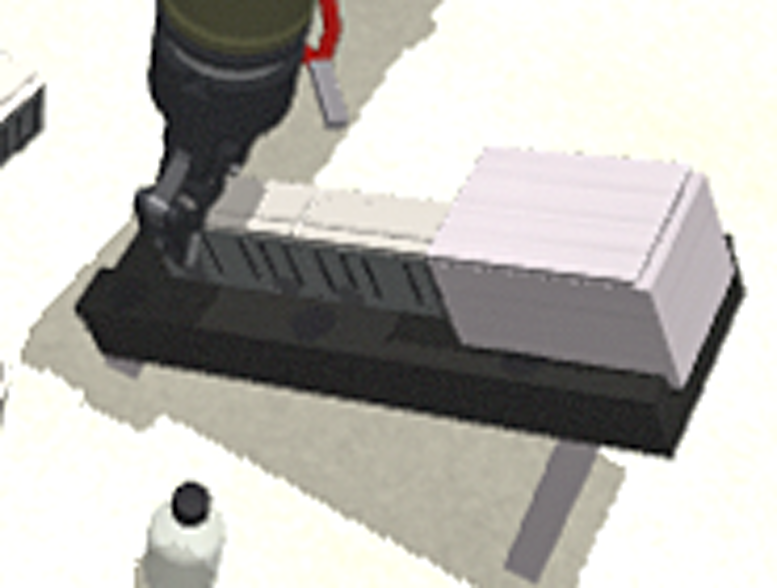

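```bash
cat >> g.py <<'E'
D=np.array([np.cos(1.703)*.883,np.sin(1.703)*.883,.4695]);Nn=np.array([-np.cos(1.703)*.4695,-np.sin(1.703)*.4695,.883])
G=o["ee_pos"]-[0,0,6]-[551.25,229.2,124.7]
print("slope: s",(G@D).round(1),"perp",(G@Nn).round(1),"lat",round(G@np.cross(Nn,D),1),"Fs",(o["wrist_force"]@D).round(2),"Fn",(o["wrist_force"]@Nn).round(2))
E
python3 -m handwheel '[[[0.02,0,-0.011],0,-1],[[0.04,0,-0.021],0,-1],[[0.06,0,-0.032],0,-1],[[0.08,0,-0.043],0,-1],[[0.1,0,-0.053],0,-1],[[0.12,0,-0.064],0,-1],[[0.14,0,-0.074],0,-1],[[0.16,0,-0.085],0,-1]]' 30
python3 g.py
```

```text
t: 19.55
ee_pos: [564.2, 139.9, 127.2]
orientation: [0.658, 0.753, -0.009, 0.01]
wrist_force: [0.6, -6.6, -3.1]
width: 35.6
t 19.55 pos [564.2 139.9 127.2] jaw 7.7 tilt 1.54 F [ 0.65 -6.63 -3.14] w 35.6 q [-0.93  0.34  0.74  1.8  -0.22  1.1   0.02]
slope: s -81.3 perp 39.3 lat -1.1 Fs -7.36 Fn 0.35
```

```bash
python3 -m handwheel '[[[0.02,0,-0.011],0,-1],[[0.03,0,-0.016],0,-1],[[0.04,0,-0.021],0,-1],[[0.05,0,-0.027],0,-1],[[0.06,0,-0.032],0,-1],[[0.07,0,-0.037],0,-1],[[0.08,0,-0.043],0,-1],[[0.09,0,-0.048],0,-1]]' 30
python3 g.py | tail -1
python3 -m handwheel '[[[0.02,0,-0.011],0,-1],[[0.03,0,-0.016],0,-1],[[0.04,0,-0.021],0,-1],[[0.05,0,-0.027],0,-1],[[0.06,0,-0.032],0,-1],[[0.07,0,-0.037],0,-1],[[0.08,0,-0.043],0,-1],[[0.09,0,-0.048],0,-1]]' 30
python3 g.py | tail -1
```

```text
t: 20.22
ee_pos: [562.7, 149.9, 132.7]
orientation: [0.658, 0.753, -0.01, 0.01]
wrist_force: [1.5, -6.9, -2.3]
width: 35.7
slope: s -69.8 perp 39.4 lat -0.9 Fs -7.31 Fn 1.28
t: 20.88
ee_pos: [561.0, 159.5, 138.0]
orientation: [0.658, 0.753, -0.01, 0.011]
wrist_force: [1.8, -7.7, -2.6]
width: 35.8
slope: s -58.7 perp 39.5 lat -0.5 Fs -8.15 Fn 1.43
```

```bash
python3 -m handwheel '[[[0.02,0,-0.011],0,-1],[[0.03,0,-0.016],0,-1],[[0.04,0,-0.021],0,-1],[[0.05,0,-0.027],0,-1],[[0.06,0,-0.032],0,-1],[[0.06,0,-0.032],0,-1],[[0.07,0,-0.037],0,-1],[[0.07,0,-0.037],0,-1]]' 30
python3 g.py | tail -1
```

```text
t: 21.55
ee_pos: [559.7, 162.4, 141.0]
orientation: [0.66, 0.751, -0.014, 0.013]
wrist_force: [3.0, -13.0, -7.6]
width: 35.5
slope: s -54.6 perp 40.7 lat 0.4 Fs -15.32 Fn -0.49
```

```bash
python3 -m handwheel '[[[0.01,0,-0.005],0,-1],[[0.02,0,-0.011],0,-1],[[0.03,0,-0.016],0,-1],[[0.04,0,-0.021],0,-1],[[0.05,0,-0.027],0,-1],[[0.06,0,-0.032],0,-1],[[0.06,0,-0.032],0,-1],[[0.06,0,-0.032],0,-1]]' 30
python3 g.py | tail -1
```

```text
t: 22.22
ee_pos: [558.6, 162.0, 142.8]
orientation: [0.662, 0.749, -0.018, 0.015]
wrist_force: [4.4, -17.5, -9.9]
width: 35.8
slope: s -54.0 perp 42.4 lat 1.6 Fs -20.45 Fn -0.37
```

```bash
python3 g.py; python3 look.py i
```

```text
t 22.22 pos [558.6 162.  142.8] jaw 7.1 tilt 2.75 F [  4.4  -17.45  -9.93] w 35.8 q [-0.98  0.33  0.74  1.77 -0.19  1.14 -0.05]
slope: s -54.0 perp 42.4 lat 1.6 Fs -20.45 Fn -0.37
```

View pics/scene_i.png

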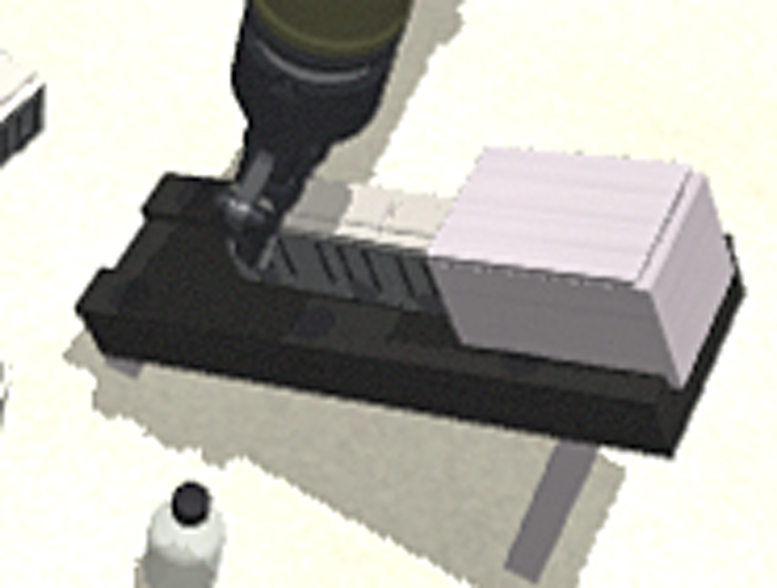

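View pics/top_i.png

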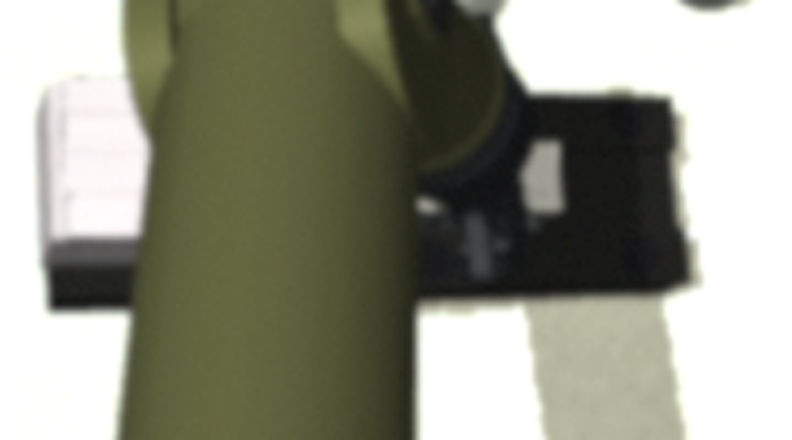

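```bash
python3 -m handwheel '[[[0.03,0,-0.015],0,-1],[[0.03,0,-0.015],0,-0.1],[[0.03,0,-0.015],0,0.1],[[0.03,0,-0.015],0,0.3],[[0.01,0,-0.005],0,0.4],[[0.01,0,-0.005],0,0.4],[[0.01,0,-0.005],0,0.4],[[0.01,0,-0.005],0,0.4]]' 30
python3 g.py
python3 look.py j
```

```text
t: 22.98
ee_pos: [558.4, 163.6, 143.5]
orientation: [0.662, 0.749, -0.018, 0.015]
wrist_force: [0.7, 0.4, 0.6]
width: 59.9
t 22.98 pos [558.4 163.6 143.5] jaw 7.1 tilt 2.72 F [0.66 0.4  0.6 ] w 59.9 q [-0.98  0.33  0.74  1.77 -0.19  1.14 -0.06]
slope: s -52.3 perp 42.2 lat 1.6 Fs 0.55 Fn 0.38
```

View pics/scene_j.png

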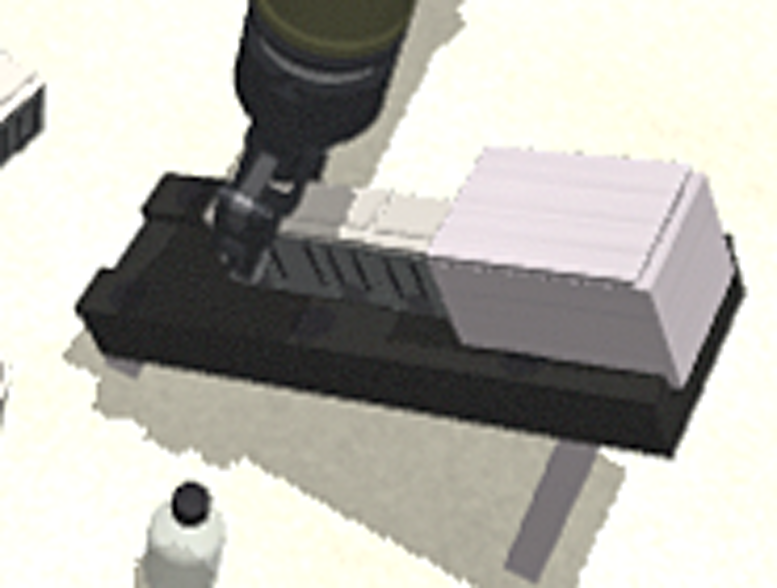

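```bash
python3 -m handwheel '[[[0,0,-0.05],0,0.4],[[0,0,-0.12],0,0.4],[[0,0,-0.25],0,0.4],[[-0.1,0,-0.4],0,0.4],[[-0.2,0,-0.55],0,0.4],[[-0.35,0,-0.7],0,0.4],[[-0.5,0,-0.8],0,0.4],[[-0.6,0,-0.8],0,0.4]]' 30
python3 g.py
python3 - <<'E'
import cv2
from plant import vision
s=vision.snapshot("scene")["image"][:,:,::-1];cv2.imwrite("pics/s_k_full.png",s)
cv2.imwrite("pics/s_k.png",cv2.resize(cv2.convertScaleAbs(s[205:275,340:440],alpha=1.4,beta=10),None,fx=7.5,fy=7.5,interpolation=cv2.INTER_CUBIC))
E
```

```text
t: 23.75
ee_pos: [569.4, 94.2, 246.3]
orientation: [0.663, 0.749, -0.016, 0.017]
wrist_force: [0.0, -0.7, 0.4]
width: 59.7
t 23.75 pos [569.4  94.2 246.3] jaw 7.0 tilt 2.65 F [ 0.03 -0.66  0.39] w 59.7 q [-0.94  0.22  0.81  1.67 -0.11  1.32  0.01]
slope: s -66.0 perp 166.0 lat -0.2 Fs -0.39 Fn 0.66
```

View pics/s_k.png

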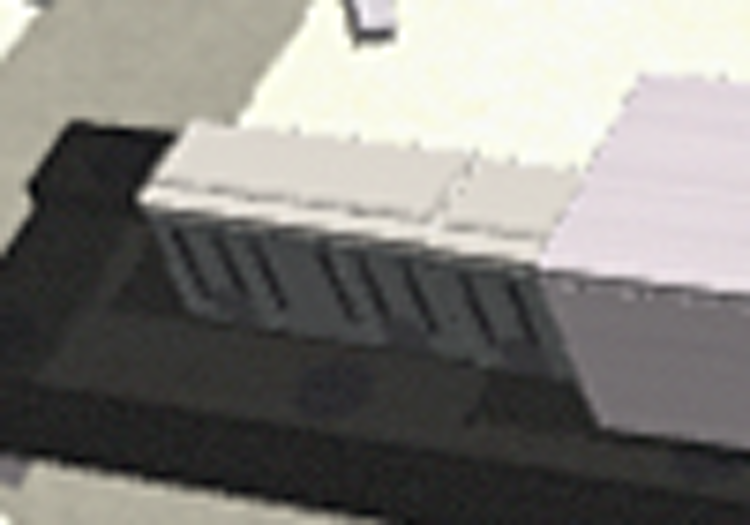

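View pics/s_k_full.png

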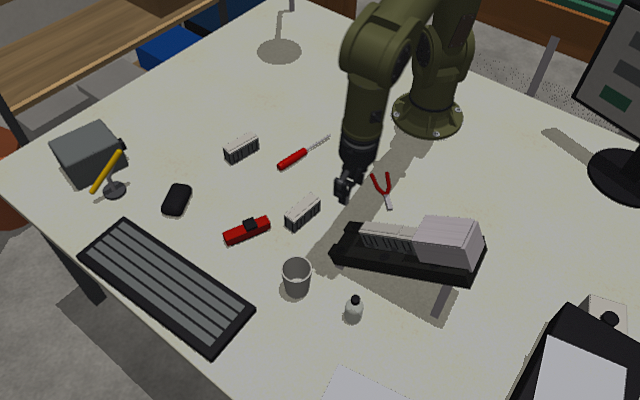

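Run:
```python
import cv2,numpy as np
a=[cv2.resize(cv2.imread(f"pics/scene_{k}.png")[150:320,230:470],None,fx=3,fy=3)[:,:] for k in"ij"]
s=cv2.imread("pics/s_k_full.png")
c=cv2.resize(cv2.convertScaleAbs(s[180:320,310:495],alpha=1.5,beta=10),None,fx=4.2,fy=4.2,interpolation=cv2.INTER_CUBIC)
c=cv2.resize(c[150:320,230:470],None,fx=3,fy=3)
im=np.vstack([x[60:260] for x in a]+[c[60:260]]);cv2.imwrite("pics/cmp.png",im);print(im.shape)
```

```text
(600, 720, 3)
```

View pics/cmp.png

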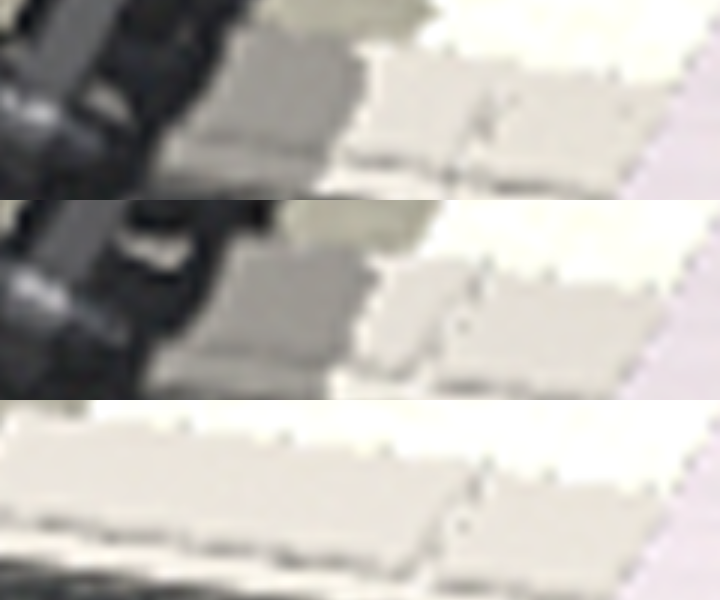

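Run:
```python
from h import *
o=np.array([551.25,229.2,124.7]);Rr=frame(1.703)
L=np.array([[-50,-18,50],[-50,18,50],[50,18,50],[50,-18,50]],float)
q=px([(145,200),(190,122),(472,153),(424,222)],7.5,340,205)
r=least_squares(lambda p:(proj("scene",Rr.apply(L+[p[0],p[1],0])+o)-q).ravel(),[-30,0]);print(r.x,r.fun.reshape(-1,2).round(1))
# pushed: junction points in scene_i
f=lambda p:((np.array(p)/3+[230,170]+.5)/4.2-.5+[310,180])
for nm,pts in(("i",[(490,95),(447,175)]),("j",[(480,75),(430,150)]),("k",[(480,75),(430,150)])):
  for p in pts: print(nm,f(p))
for s in(20,24,28): print(s,proj("scene",Rr.apply([[s,18,50],[s,-18,50]])+o).round(1).tolist())
```

```text
[-39.22244128   6.34303449] [[-1.1 -0.2]
 [ 0.1 -0.8]
 [ 0.7 -0.9]
 [ 0.2  1.7]]
i [403.26984127 227.63492063]
i [399.85714286 233.98412698]
j [402.47619048 226.04761905]
j [398.50793651 232.        ]
k [402.47619048 226.04761905]
k [398.50793651 232.        ]
20 [[405.8, 226.6], [398.8, 238.4]]
24 [[407.4, 226.7], [400.5, 238.6]]
28 [[409.1, 226.9], [402.1, 238.9]]
```

```bash
cat > tgt.py <<'E'
import sys,numpy as np
s,p,l=map(float,sys.argv[1:4])
D=np.array([np.cos(1.703)*.883,np.sin(1.703)*.883,.4695]);N=np.array([-np.cos(1.703)*.4695,-np.sin(1.703)*.4695,.883])
t=np.array([551.25,229.2,130.7])+s*D+p*N+l*np.cross(N,D);print(*t.round(1),sep=",")
E
T=$(python3 tgt.py -59 39 0.5); echo $T; IFS=, read x y z <<< $T
python3 g.py $x,$y,215,7.6 $x,$y,$z,7.6
python3 - <<'E'
from plant import monitor
from scipy.spatial.transform import Rotation as R
print(R.from_quat(monitor.get_obs()["orientation"]).as_matrix()[:,2])
E
```

```text
560.0,159.3,137.4
t 23.8 pos [568.9  91.4 244.8] jaw 6.8 tilt 2.76 F [-0.77 -1.63  1.04] w 60.0 q [-0.93  0.22  0.81  1.68 -0.11  1.32  0.01]
560.0,159.3,215,7.6 shift [ 0.582 -0.006  0.22 ] turn -0.009
560.0,159.3,137.4,7.6 shift [ 0.613 -0.004  0.866] turn -0.009
slope: s -69.1 perp 166.0 lat 0.7 Fs -0.85 Fn 1.63
[ 0.00227801 -0.04802211 -0.99884368]
```

```bash
python3 -m handwheel '[[[0.15,0,0],-0.01,0.4],[[0.3,0,0],-0.01,0.4],[[0.45,0,0.05],-0.01,0.4],[[0.57,0,0.15],-0.01,0.4],[[0.6,0,0.25],-0.01,0.4],[[0.6,0,0.35],-0.01,0.4],[[0.6,0,0.4],-0.01,0.4],[[0.6,0,0.4],-0.01,0.4]]'
T=$(python3 tgt.py -59 38.5 0.5)
python3 g.py $T,7.6; python3 look.py l
```

```text
t: 24.47
ee_pos: [559.3, 158.6, 190.9]
orientation: [0.659, 0.752, -0.02, 0.016]
wrist_force: [0.7, 0.1, 0.3]
width: 59.8
t 24.47 pos [559.3 158.6 190.9] jaw 7.5 tilt 2.91 F [0.72 0.07 0.31] w 59.8 q [-0.99  0.28  0.76  1.72 -0.15  1.23 -0.07]
560.0,159.6,137.0,7.6 shift [0.03  0.01  0.448] turn -0.001
slope: s -34.5 perp 86.5 lat 1.3 Fs 0.12 Fn 0.28
```

View pics/scene_l.png

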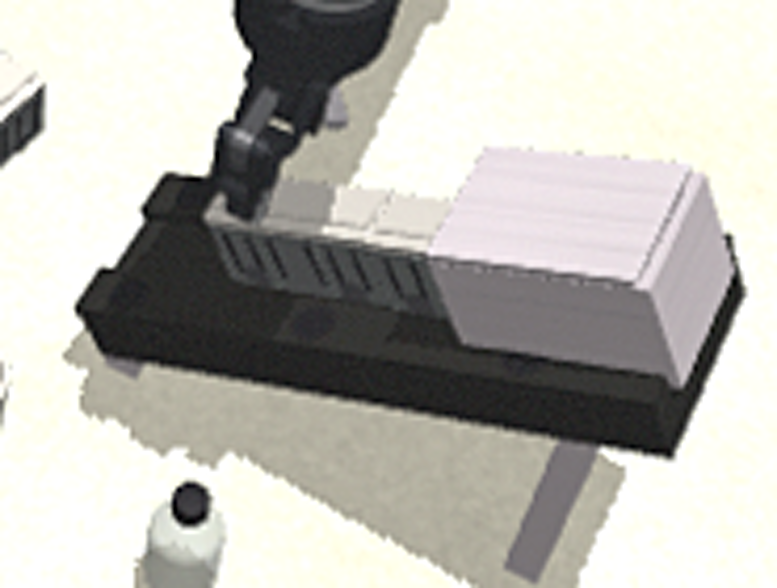

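Fingers straddle the lower half of the heavy wagon (around (240,190)); the joint is near (380,210). Lower, regrip and push again with a slight downward bias.

```bash
python3 -m handwheel '[[[0.01,0,0.08],0,0.4],[[0.02,0.01,0.16],0,0.4],[[0.03,0.01,0.25],0,0.4],[[0.03,0.01,0.33],0,0.4],[[0.03,0.01,0.4],0,0.4],[[0.03,0.01,0.43],0,0.4],[[0.03,0.01,0.44],0,0.4],[[0.03,0.01,0.44],0,0.4]]'
python3 g.py
python3 -m handwheel '[[[0,0,0],0,0.1],[[0,0,0],0,0],[[0,0,0],0,-1],[[0,0,0],0,-1],[[0,0,0],0,-1],[[0,0,0],0,-1],[[0,0,0],0,-1],[[0,0,0],0,-1]]' 30
python3 g.py
```

```text
t: 25.23
ee_pos: [561.4, 160.0, 139.9]
orientation: [0.659, 0.752, -0.018, 0.017]
wrist_force: [1.1, -0.2, -0.3]
width: 60.2
t 25.23 pos [561.4 160.  139.9] jaw 7.5 tilt 2.83 F [ 1.06 -0.19 -0.34] w 60.2 q [-0.97  0.33  0.74  1.77 -0.19  1.14 -0.04]
slope: s -57.5 perp 40.9 lat -0.9 Fs -0.45 Fn -0.15
t: 25.9
ee_pos: [561.2, 159.6, 140.3]
orientation: [0.659, 0.752, -0.018, 0.017]
wrist_force: [-2.7, -1.5, 5.2]
width: 35.3
t 25.9 pos [561.2 159.6 140.3] jaw 7.5 tilt 2.83 F [-2.71 -1.48  5.16] w 35.3 q [-0.97  0.33  0.74  1.77 -0.19  1.14 -0.04]
slope: s -57.5 perp 41.5 lat -0.7 Fs 1.44 Fn 5.08
```

```bash
python3 -m handwheel '[[[0.005,0,0],0,-1],[[0.01,0,-0.002],0,-1],[[0.015,0,-0.004],0,-1],[[0.02,0,-0.006],0,-1],[[0.025,0,-0.009],0,-1],[[0.03,0,-0.011],0,-1],[[0.035,0,-0.014],0,-1],[[0.04,0,-0.016],0,-1]]' 30
python3 g.py|tail -1
python3 -m handwheel '[[[0.02,0,-0.006],0,-1],[[0.03,0,-0.012],0,-1],[[0.035,0,-0.014],0,-1],[[0.04,0,-0.016],0,-1],[[0.045,0,-0.02],0,-1],[[0.05,0,-0.022],0,-1],[[0.05,0,-0.022],0,-1],[[0.05,0,-0.022],0,-1]]' 30
python3 g.py|tail -1
```

```text
t: 26.57
ee_pos: [561.1, 161.1, 141.2]
orientation: [0.66, 0.751, -0.02, 0.018]
wrist_force: [1.6, -7.6, -2.6]
width: 35.6
slope: s -55.9 perp 41.6 lat -0.8 Fs -8.03 Fn 1.34
t: 27.23
ee_pos: [560.8, 163.6, 142.7]
orientation: [0.661, 0.75, -0.021, 0.02]
wrist_force: [0.5, -7.2, -1.9]
width: 35.6
slope: s -52.9 perp 41.8 lat -0.8 Fs -7.22 Fn 1.71
```

```bash
python3 -m handwheel '[[[0.02,0,-0.006],0,-1],[[0.03,0,-0.012],0,-1],[[0.035,0,-0.014],0,-1],[[0.04,0,-0.016],0,-1],[[0.045,0,-0.02],0,-1],[[0.05,0,-0.022],0,-1],[[0.05,0,-0.022],0,-1],[[0.05,0,-0.022],0,-1]]' 30
python3 g.py|tail -1; python3 wt.py 3
```

```text
t: 27.9
ee_pos: [560.3, 165.7, 144.1]
orientation: [0.662, 0.749, -0.023, 0.021]
wrist_force: [0.9, -8.6, -2.9]
width: 35.3
slope: s -50.4 perp 42.0 lat -0.6 Fs -8.95 Fn 1.49
28.05 [ 0.54 -8.65 -2.48] [0.4  0.56 0.61] [-39.26  -31.051] [-3.1 -2.7 -1.6]
```

```bash
python3 -m handwheel '[[[0.02,0,-0.006],0,-1],[[0.03,0,-0.012],0,-1],[[0.035,0,-0.014],0,-1],[[0.04,0,-0.016],0,-1],[[0.045,0,-0.02],0,-1],[[0.05,0,-0.022],0,-1],[[0.05,0,-0.022],0,-1],[[0.05,0,-0.022],0,-1]]' 30
python3 g.py|tail -1; python3 look.py m
```

```text
t: 28.72
ee_pos: [559.6, 165.7, 144.7]
orientation: [0.664, 0.747, -0.027, 0.024]
wrist_force: [1.8, -12.2, -6.4]
width: 35.7
slope: s -50.0 perp 42.4 lat 0.1 Fs -13.92 Fn 0.14
```

View pics/scene_m.png

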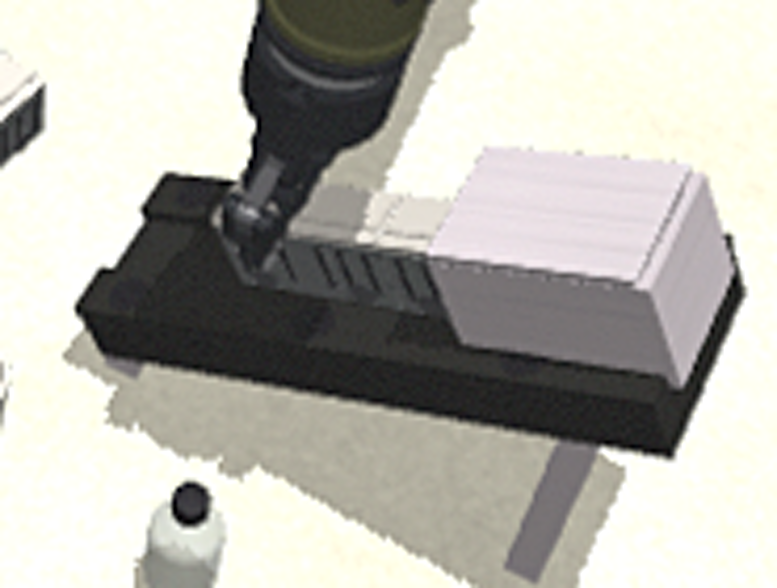

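```bash
python3 -m handwheel '[[[0.05,0,-0.018],0,-1],[[0.06,0,-0.02],0,-1],[[0.06,0,-0.02],0,-0.15],[[0.06,0,-0.02],0,-0.1],[[0.06,0,-0.02],0,0],[[0.06,0,-0.02],0,0.1],[[0.06,0,-0.02],0,0.3],[[0.06,0,-0.02],0,0.4]]' 20
python3 g.py; python3 look.py n
python3 - <<'E'
import cv2,numpy as np
a=[cv2.resize(cv2.imread(f"pics/scene_{k}.png")[150:320,230:470],None,fx=3,fy=3)[60:260] for k in"mnj"]
cv2.imwrite("pics/cmp2.png",np.vstack(a))
E
```

```text
t: 29.48
ee_pos: [558.8, 173.8, 146.7]
orientation: [0.663, 0.747, -0.026, 0.023]
wrist_force: [-1.0, 0.1, -0.4]
width: 59.9
t 29.48 pos [558.8 173.8 146.7] jaw 6.8 tilt 4.05 F [-0.99  0.14 -0.4 ] w 59.9 q [-1.    0.34  0.74  1.76 -0.17  1.16 -0.1 ]
slope: s -41.9 perp 40.4 lat -0.2 Fs 0.05 Fn -0.48
```

View pics/cmp2.png

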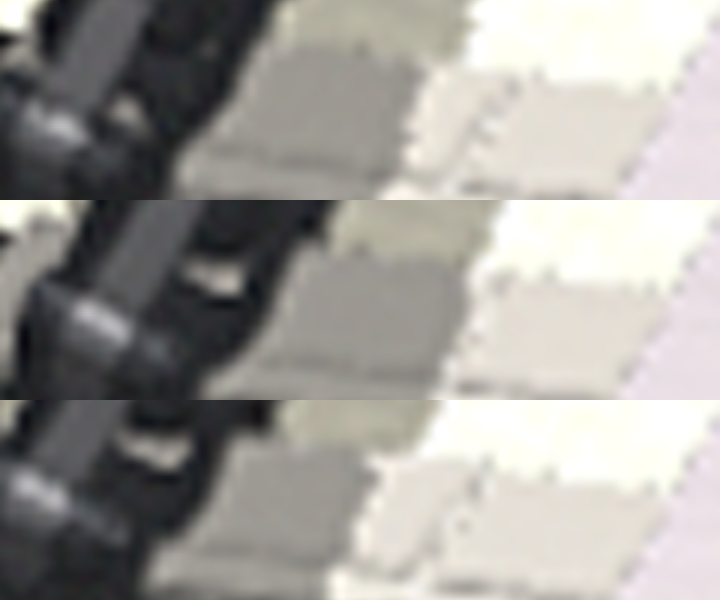

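```bash
python3 -m handwheel '[[[0,0,-0.05],0,0.6],[[0,0,-0.12],0,0.8],[[0,0,-0.25],0,1],[[-0.1,0,-0.4],0,1],[[-0.2,0,-0.55],0,1],[[-0.35,0,-0.7],0,1],[[-0.5,0,-0.8],0,1],[[-0.7,0,-0.8],0,1]]' 30
python3 - <<'E'
import cv2
from plant import vision
s=vision.snapshot("scene")["image"][:,:,::-1];cv2.imwrite("pics/s_p_full.png",s)
cv2.imwrite("pics/s_p.png",cv2.resize(cv2.convertScaleAbs(s[205:275,340:440],alpha=1.4,beta=10),None,fx=7.5,fy=7.5,interpolation=cv2.INTER_CUBIC))
t=vision.snapshot("top")["image"][:,:,::-1];cv2.imwrite("pics/t_p.png",t)
E
```

```text
t: 30.25
ee_pos: [570.3, 97.7, 251.9]
orientation: [0.663, 0.748, -0.024, 0.024]
wrist_force: [0.7, -0.1, -0.1]
width: 85.6
```

View pics/s_p.png

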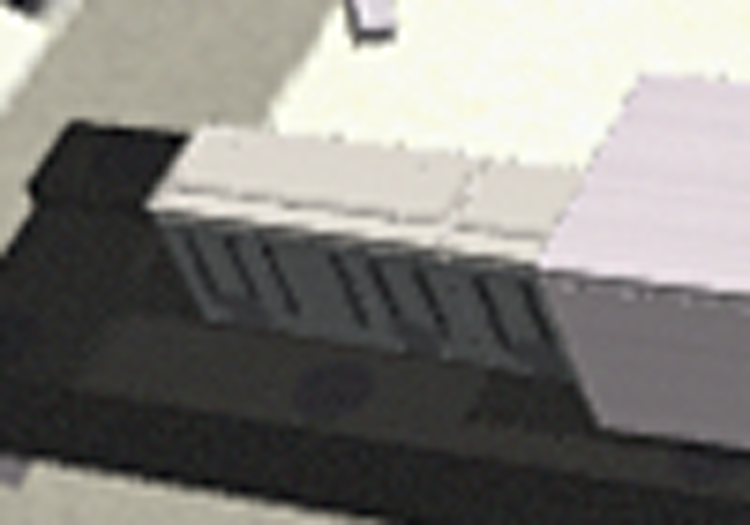

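View pics/t_p.png

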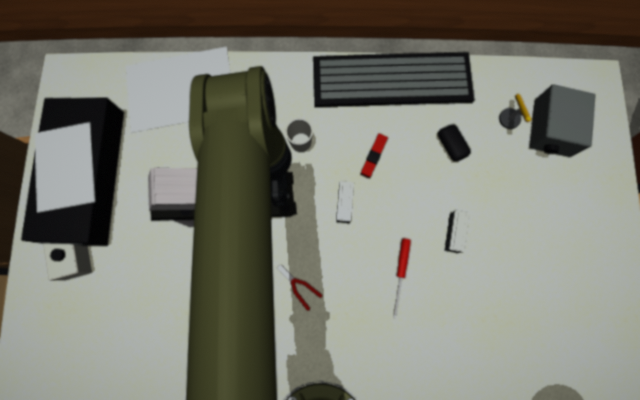

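Run:
```python
import cv2,numpy as np
def crop(f): 
    s=cv2.imread(f);return cv2.resize(cv2.convertScaleAbs(s[180:320,310:495],alpha=1.5,beta=10),None,fx=4.2,fy=4.2,interpolation=cv2.INTER_CUBIC)
I={k:cv2.imread(f"pics/scene_{k}.png") for k in "imnj"};I["k"]=crop("pics/s_k_full.png");I["p"]=crop("pics/s_p_full.png")
# template from n/p (after release): heavy side face & parked side
for nm,(x0,x1,y0,y1) in {"heavy":(300,372,248,300),"parked":(388,428,262,305)}.items():
    t=I["p"][y0:y1,x0:x1]
    for k in "imnjkp":
        w=I[k][y0-12:y1+12,x0-25:x1+25];r=cv2.matchTemplate(w,t,cv2.TM_CCOEFF_NORMED);_,m,_,l=cv2.minMaxLoc(r);print(nm,k,l[0]-25,l[1]-12,round(m,2))
```

```text
heavy i 4 -4 0.92
heavy m 3 0 0.92
heavy n 0 0 0.98
heavy j -7 -2 0.9
heavy k -7 -2 0.89
heavy p 0 0 1.0
parked i 4 -1 0.87
parked m 3 0 0.9
parked n 0 0 0.99
parked j -8 -1 0.92
parked k -8 -1 0.92
parked p 0 0 1.0
```

Run:
```python
import cv2
a=cv2.imread("pics/top0.png");b=cv2.imread("pics/t_p.png")
for n,(x,y,w,h) in {"W1":(335,178,20,46),"W3":(444,207,26,48),"loco":(358,130,32,50),"driver":(390,235,24,40),"mouse":(434,122,40,42),"pot":(284,117,32,38)}.items():
    t=a[y:y+h,x:x+w];r=cv2.matchTemplate(b[y-6:y+h+6,x-6:x+w+6],t,cv2.TM_CCOEFF_NORMED);_,m,_,l=cv2.minMaxLoc(r);print(n,l[0]-6,l[1]-6,round(m,3))
from plant import job
print(job.hand_in())
```

```text
W1 1 0 0.965
W3 0 0 1.0
loco 0 0 1.0
driver 0 0 1.0
mouse 0 0 1.0
pot 1 0 0.774
the job is handed in; nothing more can be done
None
```

I found the heavy wagon and laid it in the channel below the parked one. I pushed both up to the contact's stop, let go and handed the job in at about 30 s; no verdict was reported.

**Weighing:** I lifted two of the three. The one nearest the cradle read about 1.5 N, so it is light, and I set it back down. The middle one read about 4.1 N, so it is the heavy one. I did not lift the third.

**Laying it in:** The moves could not lean the gripper, so I pressed the wagon's upper edge onto the slope until it turned flat in the jaws. I then gripped it again nearer its lower end and pushed. It took 7 to 9 N until the stop, where the force rose while the wagon stood still.

**Pushing and letting go:** I reached the stop twice.
- **First time:** The push reached about 20 N. When I opened the gripper, both wagons slid back about 6 mm.
- **Second time:** I pushed again to about 14 N at the same place and let go while still pushing. They settled back about 1.7 mm and had not moved in the next picture, about 0.8 s later. By that estimate the contact is still pressed in about 6 of its 8 mm; the contact itself cannot be seen.

**Last checks:**
- **Cradle:** The wagons lie end to end and the gripper was clear.
- **Light wagons and bench:** The lifted light wagon is within about 1 pixel (2.5 mm) of where it stood. The third wagon, loco, driver and mouse show no movement.
- **Less certain:** The pot's image match was poor (0.77, one pixel off), probably because the arm was partly in the way. I checked the pliers and oil bottle only by eye, in the pictures.

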